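# Thread the drive shaft into the bench mixer

## Task

Take the steel drive shaft by its blue grip out of the grey holder and thread it straight down through the upper and then the lower brass bearing of the white mixer drive. Its blade will land on the drive coupling, whose slot may have stopped at a different angle: turn the shaft gently by feel until the blade drops into the slot, seat it fully home with the collar flush on the upper bearing, and let go. Never press hard on the shaft, and leave the other things on the trolley undisturbed.

Things in the scene. Friction and masses are not known exactly. Their poses are not given: they have to be found in the camera images.
- shaft: loose steel shaft, 0.14 to 0.28 kg, hanging upright by its collar in the holder. Origin on its axis at the collar's underside, z up. Below: 110 mm of 16 mm shaft with a blade at the end. Above: collar (32 mm across, 6 mm thick), then a blue block grip, 16 mm along x, 32 mm along y, from 6 to 42 mm above the origin; take it across the 16 mm
- shaft_tip (a point): end of the shaft, on its axis, 110 mm below the shaft's origin: the last 8 mm are a flat blade, 15.5 mm wide along the shaft's x and 5 mm thick along its y
- drive_frame: fixed mixer drive, 104 mm along x, 124 mm along y, 146 mm tall: white motor housing 33 mm high, two upright side plates at y = +-50 mm, two level 10 mm bearing plates between them. Origin under the centre, on the bearings' common vertical axis, z up. Home, the shaft's collar rests on the upper bearing and its tip is 36 mm above the origin
- upper_bearing (a point): centre of the upper bearing, an 18 mm through hole with 1.5 mm lead-in chamfer, at its plate's top face, 146 mm above the frame's origin
- lower_bearing (a point): centre of the lower bearing, the same 18 mm hole on the same axis, at its plate's top face, 100 mm above the frame's origin
- coupling_face (a point): centre of the drive coupling's top face, in a black cup, 45 mm above the frame's origin. Slot 6.8 mm wide, 19 mm long, 10 mm deep, lying along the frame's x but turned about the vertical by an unmeasured angle, up to 1.25 rad either way. Takes 3 N m to turn. The blade drops in within 0.1 rad, either half turn; off the slot the collar stops 9 mm above the upper bearing
- holder: fixed grey holder, 80 mm along x, 110 mm along y, 128 mm tall: base, two posts and a 10 mm top plate with two 22 mm holes, at y = +22 mm (the shaft hangs here, collar on the plate) and y = -28 mm (empty). Origin under its centre, z up
- staining_jar: lidded glass staining jar with purple dye, 62 mm across, 118 mm tall, standing in a red tray; origin under its centre
- brown_dropper: brown dropper bottle, 38 mm across, 103 mm tall, standing in the red tray; origin under its centre
- amber_dropper: smaller amber dropper bottle, 33 mm across, 91 mm tall, standing in the red tray; origin under its centre
- petri: small clear petri dish, 60 mm across, 15 mm tall; origin under its centre
- strips: pot of test strips with a black cap, 43 mm across, 87 mm tall; origin under its centre
- timer: white bench timer, 62x66x21 mm; origin under its centre
Things that resemble listed ones, but are neither listed nor needed, are in the scene too. Several things have the shape of the shaft; the one meant has the colours described above.

How it is judged:
By the outcome, as a careful person would: the job done as asked, in the order asked, and still so for the second after the job is handed in, with the robot touching nothing.
It also fails if it takes over 72 s, if anything falls off the work surface, if the arm or the gripper's body presses on something with over 40 N, if the wrist force passes 120 N, or if a joint passes its speed limit or range.

## Robot

A 6-joint arm with a two-finger parallel gripper is mounted at the origin on a cart in front of the work surface, level with it; the furniture and walls round the work are solid. World frame = base frame: x ahead of the robot, y to its left, z up, the work surface at z = 0. Lengths are in mm, angles in rad, forces in N, time in s.
With the tool pointing down it reaches from about 300 to 775 mm from the base axis. Payload 14.6 kg.
Tool frame: the origin (TCP) lies midway between the tips of the shut fingers; the grasp point (between the pads) lies 19 mm behind it; x points along the fingers, z is the direction in which the jaws open and shut, and the axes are right-handed (so a half turn about x gives the same grasp; the last joint's range is limited). The gripper opens to 94 mm and grips with 3 to 60 N. Pads are 16 mm wide; open, the fingers measure 119 mm over their backs; the gripper's body (75 mm by 177 mm) begins 78 mm behind the grasp point.
Start: joints at [1.133, 0.3, 1.521, -0, 1.321, -0.067], TCP at [199.295, 512.612, 205.446] pointing down, gripper open.
Joint ranges: [-3.03, 3.03], [-0.79, 2.21], [0.23, 2.52], [-1.04, 4.18], [0, 3.07], [-2.55, 2.55]. Speed limits (rad/s): [2.22, 2.22, 2.57, 3.14, 3.14, 3.14].

## Interface

Orientations are given as [roll, pitch, yaw] about the fixed x, y, z axes, in that order (R = Rz(yaw) Ry(pitch) Rx(roll)).
In Python, from cell import * gives the robot as it stands.
- The arm moves only by the tool play_rows, never from a script. Its argument "motion" is one flat list of numbers, 7 for each row, row after row: the turn, a rotation vector about the tool's x, y, z in rad, then the shift along the tool's x, y, z in m, then the closure, from -1 (fully open) to 1 (shut), so that 0 is half open. In form: [rx, ry, rz, x, y, z, fingers, rx, ry, rz, x, y, z, fingers, ...]. A call has 1 to 20 rows; each row shifts and turns the pose as measured when the row begins, along the tool's axes as they then stand; what a row does not reach is not made up. A row lasts 1/10 s, in which the tool goes at most 50 mm and 8.59 degrees, less where a joint would pass 70% of its speed; a pose out of reach is approached as far as the arm can. A call with a gripper value outside its range is refused whole. The fingers move at their own pace and stop on an object; "newtons" is the grip in N (left out, the last holds). Time passes only in rows, so rows that do not move let the fingers close. It gives the time, the measured TCP pose, the force and the opening at its end, in the units of the state.
- read_state(): the state, without advancing time (a new reading comes with each control period).
- camera(name): name is "scene" or "top" or "wrist"; returns (picture, depth): 480x640x3 uint8, blue, green, red; 480x640 float32, mm along the optical axis (not along the pixel's ray), 0 where there is no reading.
- camera_params(name): a dict with "fx", "fy", "cx", "cy" (pixels), "T" (4x4, takes a point from camera to world coordinates). Camera axes: x right, y down, z forward; pixel columns grow to the right and rows downward; lengths in mm; the calibration is good to about 2 mm. A picture is of the moment at which its call begins: read the wrist's pose just before it. camera_params takes no time and is no camera call; for the wrist camera it gives the pose at the moment of the call.
- sign_off(): hands the job in, once; it reports no verdict.
Trained networks look in the newest picture that a camera, given by its name, has taken for a name from the list of things; names that differ only in an ending like _2 or _b are one class to them, and where a whole thing is asked for, a point or a joint stands for the part that bears it (a point fixed in the world has none). Each returns a list of dicts, best first, with "conf" (0 to 1); they miss things now and then, are a little off and sometimes report something else, mostly with a low value. They report only what shows in the picture. A call takes as long as a camera call. They do not tell look-alikes from the thing itself.
- masks_of(camera, name): "region" (480x640 bool, what is visible of it).
- place_of(camera, name): "at" ([x, y, z] in mm, in the coordinates of the camera as it stood for that picture, good to about 4 mm: a listed point, or the origin of a listed thing).
The state is a dict: "clock": time; "joints": joint angles; "qd": joint speeds; "effort": joint torques, N m; "eef_pos": TCP position; "eef_rot": TCP orientation; "wrist_force": force on the tool from outside, world axes, zero at the start; "moment": the same for the moment, N m; "finger_gap": finger opening in mm.
Only numpy, scipy, OpenCV 4.12 (cv2) and the standard library are available. Lean on these libraries where they do the work, as an engineer would, in place of code of your own. Each camera call takes 0.05 s, during which the arm holds its last target.

## Working session

There is one attempt and no reset: what is moved stays moved. The work goes in short steps, Python scripts to look and compute and a tool call to move; the robot and the scene stay as the last step left them, time stands still between calls to the robot, and variables do not carry over. Pictures are saved under pics/ and viewed, and the job is handed in when it is done.

Besides the shell and the picture viewer there is one more tool, called after "Emit:" as a command line: name --argument value ..., lists and objects as JSON in quotes. play_rows: Moves the arm, as the interface text tells. Its arguments: {"type":"object","properties":{"motion":{"type":"array","items":{"type":"number"}},"newtons":{"type":"number"}},"required":["motion"]}

```bash
mkdir -p pics; ls
python3 - <<'E'
from cell import *
import cv2
print(read_state())
for n in ("scene","top","wrist"):
    p,d=camera(n); cv2.imwrite(f"pics/a_{n}.png",p)
    P=camera_params(n); print(n,P)
E
```

```text
pics
{'clock': 0.0, 'joints': array([ 1.13337803e+00,  3.00462942e-01,  1.52162152e+00,  1.15265337e-06,
        1.32068598e+00, -6.65872524e-02]), 'qd': array([ 7.23581805e-04,  5.03455856e-04,  9.30732376e-04,  4.85625512e-05,
       -1.68828006e-03, -8.78450385e-04]), 'effort': array([ 1.44872138e-03, -5.31806695e+01, -3.52733874e+01,  7.09446031e-02,
        2.43432366e-02, -8.04072056e-05]), 'eef_pos': array([199.19320295, 512.36537485, 204.87369683]), 'eef_rot': array([ 3.07405748,  1.56961853, -2.00916283]), 'wrist_force': array([-0.03815465,  1.40686922, -0.00156513]), 'moment': array([0.05897721, 0.00988995, 0.01002507]), 'finger_gap': 93.82468113544248}
scene {'fx': 597.772377078274, 'fy': 597.772377078274, 'cx': 324.21703741922556, 'cy': 240.3252371389897, 'T': array([[ 5.31123927e-01, -5.94683961e-01,  6.03538201e-01,
        -2.96746572e+02],
       [-8.47277548e-01, -3.77227540e-01,  3.73925313e-01,
        -4.92830616e+02],
       [ 5.30384425e-03, -7.09965048e-01, -7.04216941e-01,
         1.05397668e+03],
       [ 0.00000000e+00,  0.00000000e+00,  0.00000000e+00,
   
[... 233 characters left out ...]
9667764e-01, -7.02513178e-03, -2.47993622e-02,
         9.49857213e+00],
       [ 2.55637495e-02, -1.47240296e-01, -9.88770342e-01,
         1.17680756e+03],
       [ 0.00000000e+00,  0.00000000e+00,  0.00000000e+00,
         1.00000000e+00]])}
wrist {'fx': 346.19265834478654, 'fy': 346.19265834478654, 'cx': 319.8325347583068, 'cy': 238.2882128304302, 'T': array([[ 3.61327218e-01,  9.03009358e-01,  2.32415019e-01,
         1.31508393e+02],
       [ 9.32439036e-01, -3.49844464e-01, -9.03675613e-02,
         5.39788470e+02],
       [-2.93645968e-04,  2.49365095e-01, -9.68409502e-01,
         3.82785268e+02],
       [ 0.00000000e+00,  0.00000000e+00,  0.00000000e+00,
         1.00000000e+00]])}
```

View pics/a_scene.png

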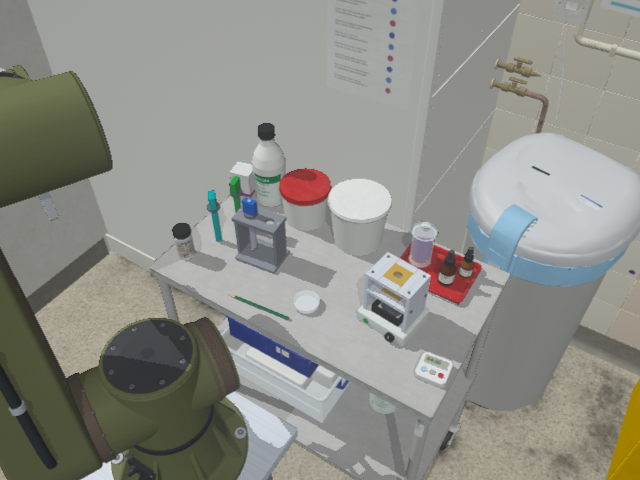

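View pics/a_top.png

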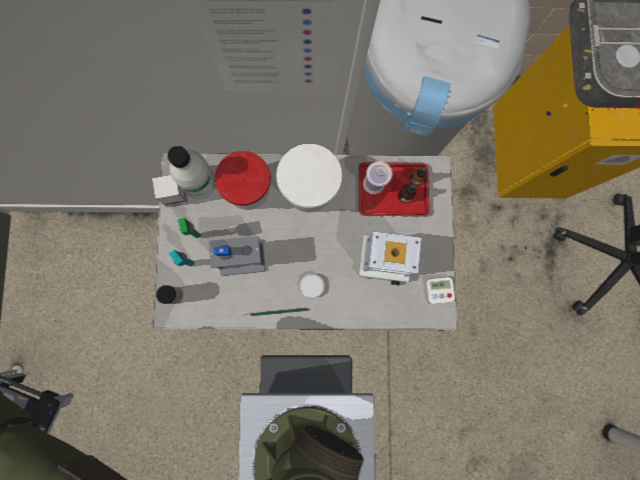

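View pics/a_wrist.png

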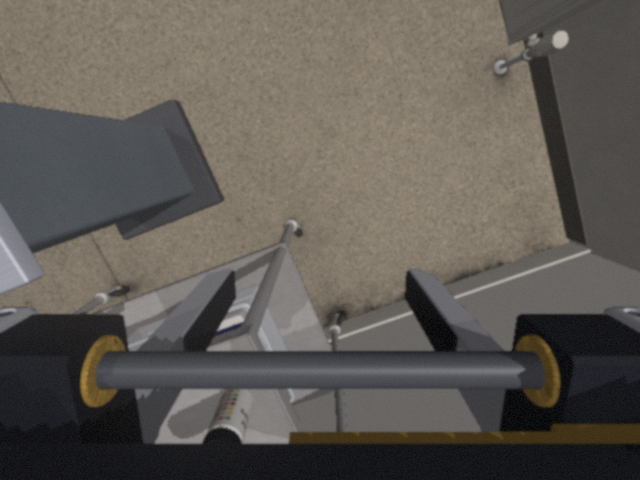

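The scene view shows the grey holder around (262,238) with the blue grip at (250,207), and the drive with its brass plate at (398,275). The green and teal shafts are look-alikes. The red tray is behind the drive, to its right. The wrist camera sees only the floor and the trolley edge.

```bash
cat > h.py <<'E'
from cell import *
import numpy as np, cv2
from scipy.spatial.transform import Rotation as R
def w(P,p): return (P["T"]@np.r_[p,1])[:3]
def cloud(P,d):
    v,u=np.mgrid[0:480,0:640]
    X=np.stack([(u-P["cx"])/P["fx"]*d,(v-P["cy"])/P["fy"]*d,d,np.ones_like(d)],-1)
    return (X@P["T"].T)[...,:3]
def tool(s):
    return R.from_euler("xyz",s["eef_rot"]).as_matrix()
E
python3 - <<'E'
from h import *
np.set_printoptions(precision=1,suppress=True)
for c in ("scene","top"):
    p,d=camera(c);P=camera_params(c);np.savez(f"{c}0.npz",p=p,d=d)
    for n in ["shaft","drive_frame","upper_bearing","lower_bearing","coupling_face","holder","shaft_tip"]:
        for r in place_of(c,n)[:4]: print(c,n,round(r["conf"],2),w(P,r["at"]))
    C=cloud(P,d)
    hsv=cv2.cvtColor(p,cv2.COLOR_BGR2HSV)
    # holder top plate and drive top
    for nm,c0 in (("drive",[397,-160]) ,("holder",[390,200])):
        pass
    blue=(hsv[...,0]>105)&(hsv[...,0]<130)&(hsv[...,1]>150)&(d>0)&(C[...,2]>100)&(C[...,2]<250)
    print("blue",blue.sum(),C[blue].mean(0),C[blue].min(0),C[blue].max(0))
    top=blue&(C[...,2]>C[blue][:,2].max()-6); print(top.sum(),C[top].mean(0),cv2.minAreaRect(C[top][:,:2].astype(np.float32)))
print(tool(read_state()),read_state()["clock"])
E
```

```text
scene shaft 0.86 [536.7 276.3 108. ]
scene shaft 0.61 [460.  290.4 110.5]
scene shaft 0.56 [477.4 191.2 124.7]
scene shaft 0.5 [ 478.5 -191.7   47.6]
scene drive_frame 0.75 [ 480.2 -190.6    1.3]
scene upper_bearing 0.72 [ 479.9 -189.1  147.3]
scene coupling_face 0.96 [ 479.1 -189.2   44.3]
scene coupling_face 0.23 [478.3 189.3 126.5]
scene holder 0.58 [478.1 162.5   0.3]
scene shaft_tip 0.65 [461.6 283.8   1.5]
scene shaft_tip 0.56 [478.4 187.9  22.2]
scene shaft_tip 0.16 [ 401.9 -326.8    0.5]
blue 185 [471.5 182.8 158.8] [464.2 167.2 137.5] [483.9 203.2 175.4]
45 [474.5 183.  171.3] ((476.1188049316406, 183.9063720703125), (30.566455841064453, 16.115137100219727), 84.82272338867188)
top shaft 0.82 [530.3 275.  106.4]
top shaft 0.62 [462.  285.5 111. ]
top shaft 0.6 [476.  187.3 126.6]
top upper_bearing 0.87 [ 474.5 -191.6  148.8]
top lower_bearing 0.94 [ 474.3 -188.6   95.6]
top coupling_face 0.58 [ 475.9 -194.4   49.6]
top holder 0.56 [474.1 168.4  -0.8]
top shaft_tip 0.7 [529.6 271.2  -0.9]
top shaft_tip 0.53 [459.3 288.9   2.7]
blue 109 [474.3 183.9 166. ] [467.2 170.9 142.5] [482.4 201.8 175.1]
52 [475.4 185.8 171.2] ((475.4552307128906, 185.3020782470703), (13.079020500183105, 27.700864791870117), 0.5227738618850708)
[[ 0.  -0.9  0.4]
 [ 0.   0.4  0.9]
 [-1.  -0.   0. ]] 0.95
```

```bash
cat >> h.py <<'E'
def goto(p,yaw,s=None):
    """remaining: full rotvec and shift in tool axes to reach TCP p, z-axis heading yaw, pointing down"""
    s=s or read_state(); M=tool(s)
    zt=np.array([np.cos(yaw),np.sin(yaw),0]); xt=np.array([0,0,-1.]); yt=np.cross(zt,xt)
    G=np.stack([xt,yt,zt],1)
    rv=R.from_matrix(M.T@G).as_rotvec()
    return rv, M.T@(np.array(p)-s["eef_pos"])/1000, G.T@(np.array(p)-s["eef_pos"])/1000
E
python3 - <<'E'
from h import *
np.set_printoptions(precision=4,suppress=True)
print(*goto([475,185,240],0.0),sep="\n")
d=np.load("top0.npz"); p=d["p"]; cv2.imwrite("pics/b1.png",cv2.resize(p[200:310,150:450],None,fx=2.6,fy=2.6,interpolation=cv2.INTER_CUBIC))
E
```

```text
[1.2001 0.     0.    ]
[-0.0345 -0.3757 -0.2055]
[-0.0345 -0.3276  0.2757]
```

View pics/b1.png

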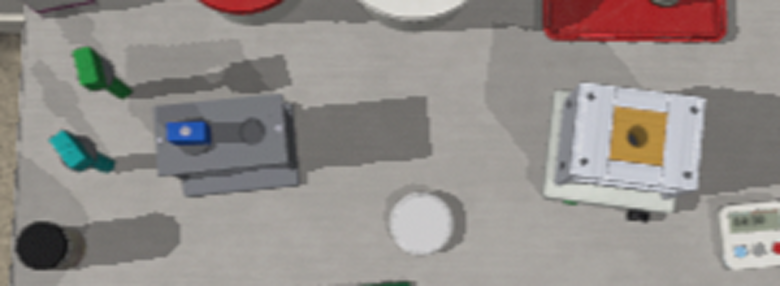

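The crop shows the blue grip at about (187,132) on the holder, and the drive top with its brass bearing at about (638,135). Both are turned slightly from the world axes. First I turn the tool and lift it.

Emit:
play_rows --motion '[0.15, 0, 0, -0.005, 0, 0, -1, 0.15, 0, 0, -0.005, 0, 0, -1, 0.15, 0, 0, -0.005, 0, 0, -1, 0.15, 0, 0, -0.005, 0, 0, -1, 0.15, 0, 0, -0.005, 0, 0, -1, 0.15, 0, 0, -0.005, 0, 0, -1, 0.15, 0, 0, -0.005, 0, 0, -1, 0.15, 0, 0, -0.005, 0, 0, -1]' --newtons 25

```text
clock: 1.75
eef_pos: [199.2, 512.3, 246.2]
eef_rot: [-2.015, 1.569, -2.022]
wrist_force: [0.5, -0.8, -0.1]
finger_gap: 93.8
```

Run:
```python
from h import *
np.set_printoptions(precision=4,suppress=True)
print(*goto([475,185,250],0.0),sep="\n"); print(read_state()["eef_pos"],read_state()["joints"])
```

```text
[-0.0062 -0.0006  0.0013]
[-0.0035 -0.3256  0.2779]
[-0.0038 -0.3273  0.2758]
[199.1559 512.3243 246.2304] [1.1334 0.2719 1.4619 0.     1.4093 1.1396]
```

Emit:
play_rows --motion '[0, 0, 0, 0, -0.0327, 0.0276, -1, 0, 0, 0, 0, -0.0327, 0.0276, -1, 0, 0, 0, 0, -0.0327, 0.0276, -1, 0, 0, 0, 0, -0.0327, 0.0276, -1, 0, 0, 0, 0, -0.0327, 0.0276, -1, 0, 0, 0, 0, -0.0327, 0.0276, -1, 0, 0, 0, 0, -0.0327, 0.0276, -1, 0, 0, 0, 0, -0.0327, 0.0276, -1, 0, 0, 0, 0, -0.0327, 0.0276, -1, 0, 0, 0, 0, -0.0327, 0.0276, -1]'

```text
clock: 2.75
eef_pos: [477.6, 172.2, 247.7]
eef_rot: [0.514, 1.569, 0.507]
wrist_force: [0.8, -0.4, -0.2]
finger_gap: 93.9
```

Run:
```python
from h import *
np.set_printoptions(precision=4,suppress=True)
print(*goto([475,185,250],0.0),sep="\n"); print(read_state()["eef_pos"],read_state()["joints"])
P=camera_params("wrist");p,d=camera("wrist");np.savez("w1.npz",p=p,d=d,T=P["T"]);cv2.imwrite("pics/c1.png",p)
C=cloud(P,d);hsv=cv2.cvtColor(p,cv2.COLOR_BGR2HSV)
b=(hsv[...,0]>105)&(hsv[...,0]<130)&(hsv[...,1]>150)&(d>0)&(C[...,2]>163)&(C[...,2]<180)
print(b.sum(),C[b].mean(0),cv2.minAreaRect(C[b][:,:2].astype(np.float32)))
for r in place_of("wrist","shaft"): print(r["conf"],w(P,r["at"]))
```

```text
[-0.0074  0.002  -0.0011]
[-0.0023  0.0128 -0.0027]
[-0.0023  0.0128 -0.0026]
[477.625  172.1862 247.6697] [0.2736 0.1728 1.5789 0.0005 1.3876 0.2809]
652 [476.1521 189.4658 168.2974] ((476.24237060546875, 188.4876708984375), (14.771215438842773, 31.214656829833984), 3.423743486404419)
0.84 [478.0415 189.1739 126.0272]
0.61 [458.8043 287.0256 108.954 ]
0.58 [531.4341 277.9105 114.4508]
```

View pics/c1.png

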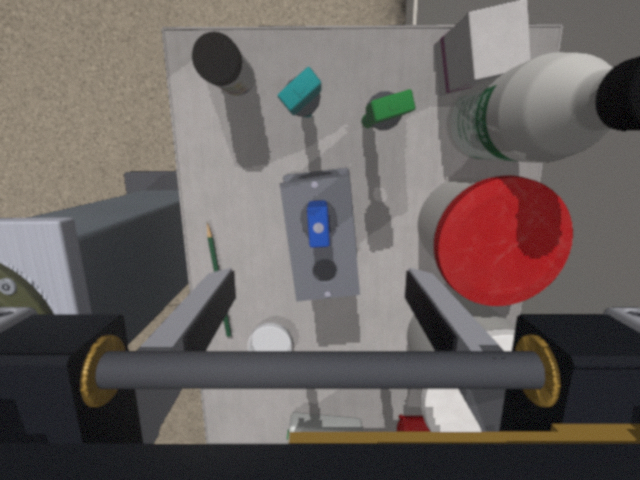

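The wrist view shows the blue grip at (318,224) on the holder with nothing close beside it. The green and teal decoys are further back. I measure the holder's yaw before descending.

Run:
```python
from h import *
np.set_printoptions(precision=4,suppress=True)
f=np.load("w1.npz");P=dict(camera_params("wrist"),T=f["T"]);C=cloud(P,f["d"])
m=(abs(C[...,2]-128)<5)&(abs(C[...,0]-476)<60)&(abs(C[...,1]-165)<80)&(f["d"]>0)
print(m.sum(),cv2.minAreaRect(C[m][:,:2].astype(np.float32)),C[m].mean(0))
hsv=cv2.cvtColor(f["p"],cv2.COLOR_BGR2HSV)
g=m&(hsv[...,1]<80); print(cv2.minAreaRect(C[g][:,:2].astype(np.float32)))
f=np.load("top0.npz");P=camera_params("top");C=cloud(P,f["d"])
for z,c in ((128,(476,165)),(146,(476,-190))):
    m=(abs(C[...,2]-z)<5)&(abs(C[...,0]-c[0])<75)&(abs(C[...,1]-c[1])<85)&(f["d"]>0)
    print(m.sum(),cv2.minAreaRect(C[m][:,:2].astype(np.float32)),C[m].mean(0))
print(*goto([476,188,185],0.06),sep="\n")
```

```text
6589 ((478.2596740722656, 165.87722778320312), (60.132591247558594, 110.52206420898438), 6.149058818817139) [478.2285 168.1996 126.7493]
((478.2596740722656, 165.87722778320312), (60.132591247558594, 110.52206420898438), 6.149058818817139)
1090 ((478.1451416015625, 165.65994262695312), (60.568607330322266, 110.84717559814453), 6.259491443634033) [477.7898 163.0667 128.1261]
1706 ((476.7231750488281, -189.44171142578125), (108.33965301513672, 80.01210021972656), 83.28679656982422) [ 476.2929 -189.489   146.2164]
[-0.0717  0.0016 -0.0002]
[ 0.0622  0.0176 -0.0032]
[ 0.0622  0.0178 -0.0018]
```

Emit:
play_rows --motion '[-0.03, 0, 0, 0.0, 0.006, -0.001, -1, -0.03, 0, 0, 0.01, 0.006, -0.001, -1, -0.03, 0, 0, 0.02, 0.005, -0.001, -1, 0, 0, 0, 0.02, 0, 0, -1, 0, 0, 0, 0.01, 0, 0, -1, 0, 0, 0, 0, 0, 0, -1]'

```text
clock: 3.45
eef_pos: [472.5, 193.3, 183.4]
eef_rot: [0.527, 1.569, 0.622]
wrist_force: [0.1, 0.0, 0.6]
finger_gap: 94.1
```

Run:
```python
from h import *
np.set_printoptions(precision=4,suppress=True)
print(read_state()["eef_pos"])
P=camera_params("wrist");p,d=camera("wrist");np.savez("w2.npz",p=p,d=d,T=P["T"]);cv2.imwrite("pics/c2.png",p)
C=cloud(P,d);hsv=cv2.cvtColor(p,cv2.COLOR_BGR2HSV)
b=(hsv[...,0]>105)&(hsv[...,0]<130)&(hsv[...,1]>120)&(d>0)
for lo in (160,164,167):
    m=b&(C[...,2]>lo)&(C[...,2]<180)
    print(m.sum(),C[m].mean(0),cv2.minAreaRect(C[m][:,:2].astype(np.float32)))
print(*goto([476,188,185],0.08),sep="\n")
```

```text
[472.5268 193.2726 183.4414]
1207 [475.8979 190.1825 168.0107] ((476.11968994140625, 188.37472534179688), (15.636795043945312, 31.80794334411621), 3.2255258560180664)
1155 [475.94   189.5693 168.2801] ((476.12091064453125, 188.3531494140625), (15.636795043945312, 31.764724731445312), 3.2255258560180664)
1088 [475.9667 188.9245 168.4142] ((476.0329284667969, 188.24298095703125), (15.416069984436035, 31.564512252807617), 3.071288585662842)
[ 0.0147  0.0023 -0.0011]
[-0.0008 -0.0056  0.0027]
[-0.0008 -0.0055  0.0028]
```

View pics/c2.png

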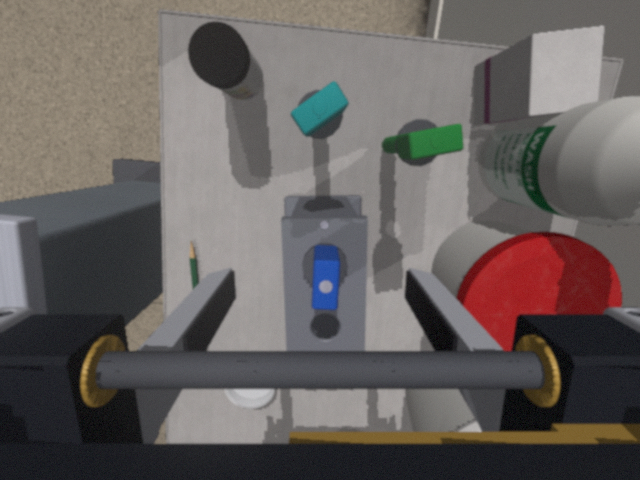

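The grip reads (476.1, 188.3) at yaw 0.056, and the holder geometry gives the same position. I correct at this height, then descend.

Emit:
play_rows --motion '[0.038, 0, 0, 0, -0.005, 0.0035, -1, 0, 0, 0, 0, 0, 0, -1, 0, 0, 0, 0, 0, 0, -1]'

```text
clock: 3.8
eef_pos: [477.7, 189.0, 186.2]
eef_rot: [0.351, 1.565, 0.405]
wrist_force: [-0.2, 0.5, -1.0]
finger_gap: 94.1
```

Run:
```python
from h import *
np.set_printoptions(precision=4,suppress=True)
print(*goto([476.1,188.3,138.5],0.056),sep="\n")
```

```text
[-0.0018  0.0052 -0.0019]
[ 0.0477 -0.0007 -0.0019]
[ 0.0477 -0.0006 -0.0016]
```

Emit:
play_rows --motion '[-0.002, 0.004, -0.002, 0.005, 0, -0.0015, -1, 0, 0, 0, 0.01, 0, 0, -1, 0, 0, 0, 0.01, 0, 0, -1, 0, 0, 0, 0.008, 0, 0, -1, 0, 0, 0, 0.004, 0, 0, -1, 0, 0, 0, 0, 0, 0, -1]'

```text
clock: 4.4
eef_pos: [476.0, 188.6, 145.8]
eef_rot: [-0.469, 1.57, -0.413]
wrist_force: [0.2, -0.5, 0.2]
finger_gap: 94.2
```

Run:
```python
from h import *
np.set_printoptions(precision=4,suppress=True)
print(*goto([476.1,188.3,138.5],0.056),sep="\n")
```

```text
[0.0002 0.0006 0.0003]
[ 0.0073 -0.0003  0.0001]
[ 0.0073 -0.0003  0.0001]
```

Aligned to 0.3 mm and under 1 mrad. I go down the last 6.5 mm and close.

Emit:
play_rows --motion '[0, 0, 0, 0.004, 0, 0, -1, 0, 0, 0, 0.002, 0, 0, -1, 0, 0, 0, 0, 0, 0, 0, 0, 0, 0, 0, 0, 0, 0.5, 0, 0, 0, 0, 0, 0, 1, 0, 0, 0, 0, 0, 0, 1, 0, 0, 0, 0, 0, 0, 1, 0, 0, 0, 0, 0, 0, 1, 0, 0, 0, 0, 0, 0, 1, 0, 0, 0, 0, 0, 0, 1]' --newtons 25

```text
clock: 5.4
eef_pos: [476.5, 188.8, 140.3]
eef_rot: [0.064, 1.568, 0.121]
wrist_force: [-0.2, 0.7, -0.1]
finger_gap: 33.0
```

Run:
```python
from h import *
np.set_printoptions(precision=4,suppress=True)
print(*goto([476.1,188.3,138.5],0.056),sep="\n")
s=read_state();print(s["finger_gap"],s["wrist_force"],s["moment"],s["eef_pos"])
```

```text
[ 0.0002  0.0024 -0.0002]
[ 0.0018 -0.0005 -0.0005]
[ 0.0018 -0.0005 -0.0005]
33.01127038847318 [-0.243   0.7313 -0.1223] [-0.0753  0.0255 -0.0189] [476.5261 188.8151 140.2884]
```

Emit:
play_rows --motion '[0, 0, 0, 0, 0, 0, 1, 0, 0, 0, 0, 0, 0, 1, 0, 0, 0, 0, 0, 0, 1, 0, 0, 0, 0, 0, 0, 1, 0, 0, 0, 0, 0, 0, 1]' --newtons 30

```text
clock: 5.9
eef_pos: [476.5, 188.8, 140.3]
eef_rot: [0.058, 1.568, 0.115]
wrist_force: [0.3, 0.3, 0.1]
finger_gap: 15.9
```

Run:
```python
from h import *
np.set_printoptions(precision=4,suppress=True)
print(*goto([476.1,188.3,138.5],0.056),sep="\n")
s=read_state();print(s["finger_gap"],s["wrist_force"],s["moment"],s["eef_pos"])
```

```text
[ 0.0002  0.0023 -0.0001]
[ 0.0018 -0.0005 -0.0004]
[ 0.0018 -0.0005 -0.0004]
15.868637610299128 [0.2826 0.3127 0.1356] [-0.0432  0.0903  0.0356] [476.5047 188.8132 140.3105]
```

Gripped, with a gap of 15.9 mm. The shaft origin is 12.3 mm below the TCP and the tip 122.3 mm below it. Now a straight lift.

Emit:
play_rows --motion '[0, 0.002, 0, -0.005, 0, 0, 1, 0, 0, 0, -0.01, 0, 0, 1, 0, 0, 0, -0.01, 0, 0, 1, 0, 0, 0, -0.012, 0, 0, 1, 0, 0, 0, -0.012, 0, 0, 1, 0, 0, 0, -0.012, 0, 0, 1, 0, 0, 0, -0.012, 0, 0, 1, 0, 0, 0, -0.012, 0, 0, 1, 0, 0, 0, -0.012, 0, 0, 1, 0, 0, 0, -0.012, 0, 0, 1, 0, 0, 0, -0.01, 0, 0, 1, 0, 0, 0, -0.01, 0, 0, 1, 0, 0, 0, -0.006, 0, 0, 1, 0, 0, 0, 0, 0, 0, 1, 0, 0, 0, 0, 0, 0, 1]'

```text
clock: 7.4
eef_pos: [476.3, 188.7, 288.3]
eef_rot: [0.352, 1.57, 0.408]
wrist_force: [-0.2, 0.2, -2.2]
finger_gap: 15.8
```

Run:
```python
from h import *
np.set_printoptions(precision=4,suppress=True)
print(*goto([476.7,-189.5,290],-0.117),sep="\n")
s=read_state();print(s["finger_gap"],s["wrist_force"],s["moment"],s["eef_pos"],s["joints"])
p,d=camera("scene");cv2.imwrite("pics/d1.png",p[100:400,150:550])
p,d=camera("wrist");cv2.imwrite("pics/d2.png",p)
```

```text
[ 0.1732  0.0008 -0.0004]
[-0.0019 -0.3776 -0.0208]
[-0.0017 -0.3756  0.0446]
15.80981479137129 [-0.2145  0.2389 -2.1788] [-0.0703  0.1093 -0.0357] [476.2524 188.7227 288.2679] [0.3057 0.1627 1.498  0.0001 1.4801 0.2495]
```

View pics/d1.png

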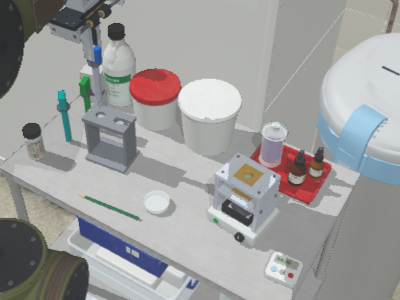

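View pics/d2.png

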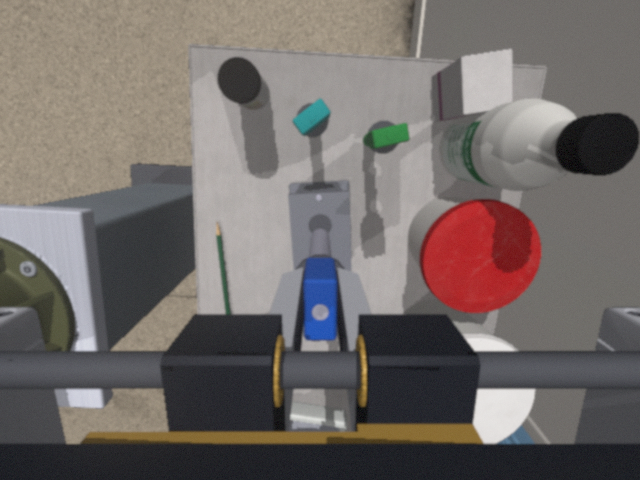

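The shaft is held upright at 2.2 N and clear of the holder. The blue grip sits between the pads, and the holder and other things are unmoved. I traverse towards the drive.

Emit:
play_rows --motion '[0, 0, 0, 0, -0.01, -0.0005, 1, 0, 0, 0, 0, -0.02, -0.001, 1, 0, 0, 0, 0, -0.03, -0.002, 1, 0, 0, 0, 0, -0.035, -0.002, 1, 0, 0, 0, 0, -0.035, -0.002, 1, 0, 0, 0, 0, -0.035, -0.002, 1, 0, 0, 0, 0, -0.035, -0.002, 1, 0, 0, 0, 0, -0.035, -0.002, 1, 0, 0, 0, 0, -0.035, -0.002, 1, 0, 0, 0, 0, -0.03, -0.002, 1, 0, 0, 0, 0, -0.02, -0.001, 1, 0.03, 0, 0, 0, -0.015, -0.001, 1, 0.05, 0, 0, 0, -0.01, 0, 1, 0.05, 0, 0, 0, -0.005, 0, 1, 0.03, 0, 0, 0, 0, 0, 1, 0, 0, 0, 0, 0, 0, 1]'

```text
clock: 9.1
eef_pos: [469.6, -183.4, 282.8]
eef_rot: [-3.039, 1.562, 3.127]
wrist_force: [-0.2, 0.4, -2.0]
finger_gap: 16.0
```

Run:
```python
from h import *
np.set_printoptions(precision=4,suppress=True)
print(*goto([476.7,-189.5,285],-0.117),sep="\n")
s=read_state();print(s["finger_gap"],s["wrist_force"],s["moment"],s["eef_pos"],s["joints"])
P=camera_params("wrist");p,d=camera("wrist");cv2.imwrite("pics/e1.png",p)
for n in ("upper_bearing","coupling_face","shaft_tip","shaft","lower_bearing"):
  for r in place_of("wrist",n)[:2]: print(n,r["conf"],w(P,r["at"]))
np.savez("w3.npz",p=p,d=d,T=P["T"]);C=cloud(P,d)
m=(abs(C[...,2]-146)<5)&(abs(C[...,0]-476)<75)&(abs(C[...,1]+190)<85)&(d>0)
print(m.sum(),cv2.minAreaRect(C[m][:,:2].astype(np.float32)),C[m].mean(0))
```

```text
[ 0.0004 -0.0084  0.0009]
[-0.0023 -0.0052  0.0077]
[-0.0022 -0.0052  0.0077]
16.043568571496785 [-0.1831  0.3664 -2.0306] [-0.0319 -0.0042 -0.0124] [ 469.6315 -183.4442  282.8047] [-0.4432  0.1518  1.5229 -0.0035  1.4745 -0.3262]
upper_bearing 0.86 [ 480.9641 -187.3436  143.4883]
coupling_face 0.81 [ 479.1854 -188.2912   46.4169]
shaft_tip 0.89 [ 467.2029 -184.5279  157.1232]
shaft 0.94 [ 468.8395 -181.2588  265.8967]
lower_bearing 0.77 [ 475.0576 -186.4356   95.8724]
lower_bearing 0.42 [ 668.3673 -160.7654    0.8236]
6956 ((477.0901184082031, -189.4615020751953), (108.40974426269531, 80.134033203125), 83.21270751953125) [ 481.3072 -175.3066  144.5467]
```

View pics/e1.png

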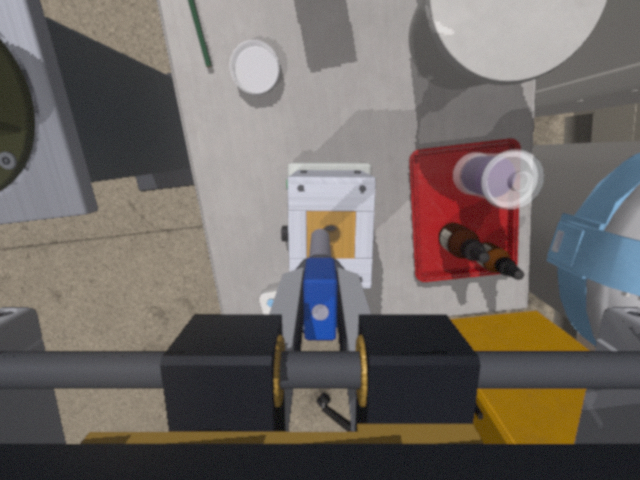

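The wrist view shows the shaft tip at (320,240) beside the upper bearing, with the frame's plate below it. The plate centre is (476.9, -189.45) in both cameras. I centre the shaft and fix the tilt.

Emit:
play_rows --motion '[0, -0.008, 0.001, 0, -0.003, 0.004, 1, 0, 0, 0, 0, -0.002, 0.003, 1, 0, 0, 0, 0, 0, 0, 1, 0, 0, 0, 0, 0, 0, 1]'

```text
clock: 9.8
eef_pos: [477.0, -189.1, 283.0]
eef_rot: [0.068, 1.57, -0.045]
wrist_force: [-0.5, -0.6, -1.4]
finger_gap: 16.0
```

Run:
```python
from h import *
np.set_printoptions(precision=4,suppress=True)
print(*goto([477.3,-189.0,285],-0.117),sep="\n")
s=read_state();print(s["finger_gap"],s["wrist_force"],s["moment"],s["eef_pos"])
```

```text
[ 0.0041  0.001  -0.0001]
[-0.002   0.0002  0.0003]
[-0.002   0.0002  0.0003]
15.972497833407449 [-0.485  -0.5728 -1.3507] [-0.0892  0.0776  0.0687] [ 477.0262 -189.1419  283.0367]
```

Emit:
play_rows --motion '[0.004, 0.001, 0, 0.004, 0, 0, 1, 0, 0, 0, 0.004, 0, 0, 1, 0, 0, 0, 0.002, 0, 0, 1, 0, 0, 0, 0, 0, 0, 1]'

```text
clock: 10.2
eef_pos: [476.9, -189.0, 271.8]
eef_rot: [2.81, 1.57, 2.693]
wrist_force: [0.7, -0.0, -2.2]
finger_gap: 15.5
```

Run:
```python
from h import *
np.set_printoptions(precision=4,suppress=True)
print(*goto([477.3,-189.0,285],-0.117),sep="\n")
s=read_state();print(s["wrist_force"],s["moment"],s["eef_pos"])
out=[]
p,d=camera("scene");out.append(cv2.resize(p[200:350,320:470],(450,450),interpolation=cv2.INTER_CUBIC))
p,d=camera("wrist");out[:0]=[cv2.resize(p[150:350,230:430],(350,350),interpolation=cv2.INTER_CUBIC)]
im=np.zeros((450,800,3),np.uint8);im[:350,:350]=out[0];im[:,350:]=out[1];cv2.imwrite("pics/f1.png",im)
```

```text
[-0.0002 -0.0009 -0.0003]
[-0.0132  0.0001  0.0004]
[-0.0132  0.      0.0004]
[ 0.6571 -0.0059 -2.2303] [-0.0526 -0.009   0.0022] [ 476.8548 -188.9967  271.7746]
```

View pics/f1.png

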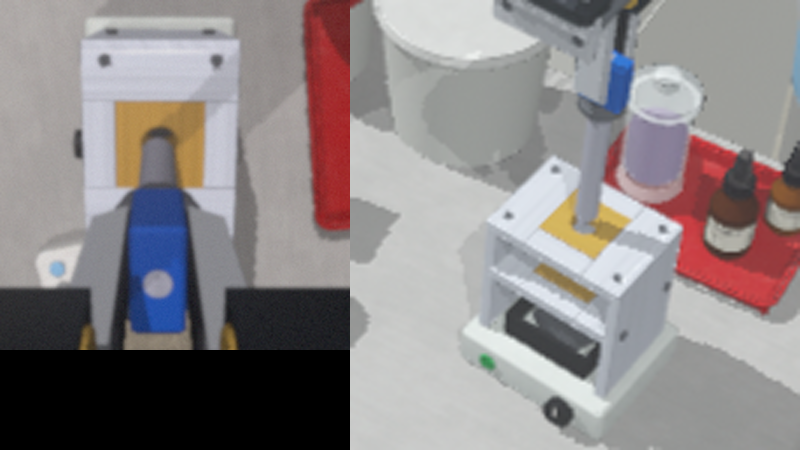

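The tip sits over the hole at about (160,135) on the left and (587,225) on the right. I thread it down in small steps while watching force.

Emit:
play_rows --motion '[0, 0, 0, 0.002, 0, 0, 1, 0, 0, 0, 0.002, 0, 0, 1, 0, 0, 0, 0.001, 0, 0, 1, 0, 0, 0, 0, 0, 0, 1]'

```text
clock: 10.7
eef_pos: [477.0, -189.1, 267.0]
eef_rot: [-0.06, 1.571, -0.177]
wrist_force: [0.3, 0.5, -2.3]
finger_gap: 15.9
```

Emit:
play_rows --motion '[0, 0, 0, 0.002, 0, 0, 1, 0, 0, 0, 0.002, 0, 0, 1, 0, 0, 0, 0.002, 0, 0, 1, 0, 0, 0, 0, 0, 0, 1]'

```text
clock: 11.1
eef_pos: [477.1, -189.0, 260.5]
eef_rot: [0.027, 1.57, -0.09]
wrist_force: [0.3, -0.6, -3.1]
finger_gap: 15.8
```

Run:
```python
from h import *
np.set_printoptions(precision=4,suppress=True)
print(*goto([477.3,-189.0,225],-0.117),sep="\n")
s=read_state();print(s["wrist_force"],s["moment"],s["eef_pos"])
```

```text
[-0.0002  0.0004 -0.    ]
[0.0355 0.0001 0.0002]
[0.0355 0.0001 0.0002]
[ 0.3156 -0.6042 -3.0706] [-0.0969 -0.0006 -0.0437] [ 477.0876 -189.0465  260.4763]
```

The tip is 8 mm into the upper bearing with no side force. I continue to just above the lower one.

Emit:
play_rows --motion '[0, 0, 0, 0.003, 0, 0, 1, 0, 0, 0, 0.004, 0, 0, 1, 0, 0, 0, 0.004, 0, 0, 1, 0, 0, 0, 0.004, 0, 0, 1, 0, 0, 0, 0.004, 0, 0, 1, 0, 0, 0, 0.004, 0, 0, 1, 0, 0, 0, 0.003, 0, 0, 1, 0, 0, 0, 0, 0, 0, 1]'

```text
clock: 11.9
eef_pos: [477.1, -189.0, 231.8]
eef_rot: [0.805, 1.57, 0.688]
wrist_force: [0.8, 0.0, -2.7]
finger_gap: 15.4
```

Run:
```python
from h import *
np.set_printoptions(precision=4,suppress=True)
print(*goto([477.1,-189.0,225],-0.117),sep="\n")
s=read_state();print(s["wrist_force"],s["moment"],s["eef_pos"])
p,d=camera("scene");cv2.imwrite("pics/f2.png",cv2.resize(p[200:350,320:470],(600,600),interpolation=cv2.INTER_CUBIC))
```

```text
[-0.0001  0.0003 -0.0003]
[ 0.0068 -0.     -0.    ]
[ 0.0068 -0.     -0.    ]
[ 0.7602  0.0253 -2.7424] [ 0.0813 -0.0683 -0.0155] [ 477.1406 -188.9571  231.8232]
```

View pics/f2.png

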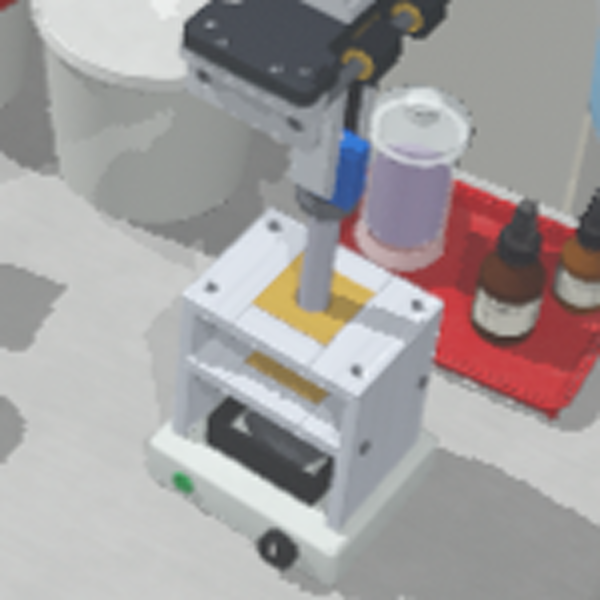

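The shaft is through the upper bearing at about (315,300). Next is the lower one.

Emit:
play_rows --motion '[0, 0, 0, 0.003, 0, 0, 1, 0, 0, 0, 0.003, 0, 0, 1, 0, 0, 0, 0.002, 0, 0, 1, 0, 0, 0, 0.002, 0, 0, 1, 0, 0, 0, 0.002, 0, 0, 1, 0, 0, 0, 0.001, 0, 0, 1, 0, 0, 0, 0, 0, 0, 1]'

```text
clock: 12.65
eef_pos: [477.2, -189.0, 218.2]
eef_rot: [0.086, 1.57, -0.031]
wrist_force: [0.7, 1.1, -1.8]
finger_gap: 15.9
```

Emit:
play_rows --motion '[0, 0, 0, 0.002, 0, 0, 1, 0, 0, 0, 0.003, 0, 0, 1, 0, 0, 0, 0.004, 0, 0, 1, 0, 0, 0, 0.004, 0, 0, 1, 0, 0, 0, 0.004, 0, 0, 1, 0, 0, 0, 0.004, 0, 0, 1, 0, 0, 0, 0.004, 0, 0, 1, 0, 0, 0, 0.004, 0, 0, 1, 0, 0, 0, 0.003, 0, 0, 1, 0, 0, 0, 0.002, 0, 0, 1, 0, 0, 0, 0, 0, 0, 1]'

```text
clock: 13.75
eef_pos: [477.2, -189.0, 180.9]
eef_rot: [0.331, 1.57, 0.214]
wrist_force: [0.5, 0.4, -2.6]
finger_gap: 15.7
```

Run:
```python
from h import *
np.set_printoptions(precision=4,suppress=True)
print(*goto([477.1,-189.0,168],-0.117),sep="\n")
s=read_state();print(s["wrist_force"],s["moment"],s["eef_pos"],s["joints"])
```

```text
[-0.0001  0.0004 -0.0001]
[ 0.0129 -0.     -0.0001]
[ 0.0129 -0.     -0.0001]
[ 0.4811  0.4276 -2.599 ] [ 0.001  -0.0242 -0.001 ] [ 477.1733 -188.9934  180.8676] [-0.4486  0.2401  1.6559  0.0003  1.2453 -0.3316]
```

Emit:
play_rows --motion '[0, 0, 0, 0.003, 0, 0, 1, 0, 0, 0, 0.003, 0, 0, 1, 0, 0, 0, 0.002, 0, 0, 1, 0, 0, 0, 0.001, 0, 0, 1, 0, 0, 0, 0, 0, 0, 1]'

```text
clock: 14.25
eef_pos: [477.2, -189.0, 171.3]
eef_rot: [0.015, 1.57, -0.102]
wrist_force: [0.6, -0.5, -1.6]
finger_gap: 15.6
```

Emit:
play_rows --motion '[0, 0, 0, 0.001, 0, 0, 1, 0, 0, 0, 0.001, 0, 0, 1, 0, 0, 0, 0.0005, 0, 0, 1, 0, 0, 0, 0, 0, 0, 1]'

```text
clock: 14.65
eef_pos: [477.3, -189.1, 168.7]
eef_rot: [-0.154, 1.57, -0.271]
wrist_force: [-0.9, 0.4, -1.8]
finger_gap: 16.0
```

Emit:
play_rows --motion '[0, 0, 0, 0.0005, 0, 0, 1, 0, 0, 0, 0.0005, 0, 0, 1, 0, 0, 0, 0.0005, 0, 0, 1, 0, 0, 0, 0, 0, 0, 1]'

```text
clock: 15.05
eef_pos: [477.4, -189.1, 167.3]
eef_rot: [-0.196, 1.57, -0.313]
wrist_force: [-1.0, 0.5, -1.9]
finger_gap: 15.7
```

Emit:
play_rows --motion '[0, 0, 0, 0.0005, 0, 0, 1, 0, 0, 0, 0.0005, 0, 0, 1, 0, 0, 0, 0, 0, 0, 1]'

```text
clock: 15.35
eef_pos: [477.5, -189.2, 167.1]
eef_rot: [-0.302, 1.569, -0.419]
wrist_force: [-0.4, 1.4, 0.6]
finger_gap: 16.0
```

The blade has landed: TCP 167.1 puts the collar 8.8 mm above the bearing, against 9 mm expected, at a push of about 3 N. I turn by feel in short batches with a light downward bias, checking for a drop.

Emit:
play_rows --motion '[0.04, 0, 0, 0.0004, 0, 0, 1, 0.04, 0, 0, 0.0004, 0, 0, 1, 0.04, 0, 0, 0.0004, 0, 0, 1, 0, 0, 0, 0.0002, 0, 0, 1]'

```text
clock: 15.75
eef_pos: [478.0, -189.4, 166.9]
eef_rot: [-0.184, 1.567, -0.425]
wrist_force: [-1.8, 0.9, 2.4]
finger_gap: 15.8
```

```bash
cat > s.py <<'E'
from h import *
np.set_printoptions(precision=4,suppress=True)
s=read_state();M=tool(s)
rv,_,_=goto([477.3,-189.0,167],np.arctan2(M[1,2],M[0,2]),s)
print("yaw %.3f"%np.arctan2(M[1,2],M[0,2]),"tilt",rv,"F",s["wrist_force"],"M",s["moment"],s["eef_pos"],s["finger_gap"],s["clock"])
print(M.T@(np.array([477.3,-189.0,167])-s["eef_pos"]))
E
python3 s.py
```

```text
yaw -0.241 tilt [-0.      0.0042  0.0008] F [-1.778   0.943   2.3967] M [0.1871 0.5265 0.0291] [ 478.0383 -189.3868  166.8938] 15.777848735188417 15.75
[-0.1097  0.1993 -0.8089]
```

Emit:
play_rows --motion '[0.04, 0.004, 0, 0.0001, 0, -0.0006, 1, 0.04, 0, 0, 0.0002, 0, 0, 1, 0.04, 0, 0, 0.0002, 0, 0, 1, 0, 0, 0, 0.0002, 0, 0, 1]'

```text
clock: 16.15
eef_pos: [478.4, -189.5, 166.8]
eef_rot: [-0.186, 1.567, -0.546]
wrist_force: [-0.8, 1.6, 2.9]
finger_gap: 16.3
```

```bash
python3 s.py
```

```text
yaw -0.360 tilt [-0.      0.0033  0.0006] F [-0.7983  1.6255  2.8624] M [0.0971 0.4781 0.0289] [ 478.4037 -189.4539  166.7894] 16.274729752815816 16.15
[-0.2145  0.0359 -1.1921]
```

Emit:
play_rows --motion '[0.03, 0.005, 0, -0.0002, 0, -0.0015, 1, 0, 0, 0, 0, 0, 0, 1]'

```text
clock: 16.35
eef_pos: [477.6, -189.0, 167.0]
eef_rot: [-1.886, 1.571, -2.275]
wrist_force: [1.2, 0.4, -0.5]
finger_gap: 16.0
```

```bash
python3 s.py
```

```text
yaw -0.390 tilt [ 0.     -0.0001  0.0002] F [ 1.1925  0.3861 -0.4696] M [ 0.0956 -0.3046 -0.0223] [ 477.5773 -188.9973  167.03  ] 15.991817234935787 16.35
[ 0.0301 -0.1078 -0.2555]
```

Emit:
play_rows --motion '[0.04, 0.001, 0, 0.0003, 0, -0.0003, 1, 0.04, 0.001, 0, 0.0002, 0, -0.0003, 1, 0.04, 0.001, 0, 0.0002, 0, -0.0003, 1, 0, 0.001, 0, 0.0001, 0, -0.0003, 1]'

```text
clock: 16.75
eef_pos: [477.7, -188.9, 166.4]
eef_rot: [3.022, 1.57, 2.51]
wrist_force: [4.2, -0.3, 0.2]
finger_gap: 15.6
```

```bash
python3 s.py
```

```text
yaw -0.511 tilt [-0.     -0.0007 -0.0001] F [ 4.1983 -0.2547  0.1884] M [-0.061  -0.7599 -0.0556] [ 477.6524 -188.9239  166.4254] 15.63046288793735 16.75
[-0.5744 -0.2387 -0.2704]
```

Emit:
play_rows --motion '[0.04, -0.0005, 0, 0.0003, 0, 0, 1, 0.04, 0, 0, 0.0003, 0, 0, 1, 0.04, 0, 0, 0.0003, 0, 0, 1, 0, 0, 0, 0.0002, 0, 0, 1]'

```text
clock: 17.15
eef_pos: [477.8, -188.8, 165.0]
eef_rot: [2.062, 1.57, 1.433]
wrist_force: [2.6, 0.7, -0.9]
finger_gap: 15.8
```

```bash
python3 s.py
```

```text
yaw -0.629 tilt [-0.     -0.0003 -0.0005] F [ 2.6179  0.6948 -0.8835] M [ 0.1253 -0.473   0.0135] [ 477.8075 -188.7928  164.9749] 15.815947990553546 17.15
[-2.0253 -0.4651 -0.289 ]
```

The TCP has fallen 2 mm with no push building up, so the blade is entering the slot. I stop turning and lower it gently.

Emit:
play_rows --motion '[0, 0, 0, 0.0008, 0, -0.0001, 1, 0, 0, 0, 0.0008, 0, 0, 1, 0, 0, 0, 0, 0, 0, 1]'

```text
clock: 17.45
eef_pos: [477.8, -188.7, 163.2]
eef_rot: [1.867, 1.57, 1.242]
wrist_force: [2.3, 0.3, -1.3]
finger_gap: 15.6
```

```bash
python3 s.py
```

```text
yaw -0.624 tilt [-0.     -0.0002 -0.0007] F [ 2.3027  0.2743 -1.3049] M [ 0.0734 -0.5907  0.0028] [ 477.8037 -188.6716  163.1852] 15.624719397980204 17.45
[-3.8151 -0.5581 -0.2175]
```

Emit:
play_rows --motion '[0, 0, 0, 0.001, 0, 0, 1, 0, 0, 0, 0.001, 0, 0, 1, 0, 0, 0, 0.001, 0, 0, 1, 0, 0, 0, 0, 0, 0, 1]'

```text
clock: 17.85
eef_pos: [477.8, -188.7, 159.9]
eef_rot: [1.891, 1.57, 1.268]
wrist_force: [3.0, -0.6, -0.7]
finger_gap: 15.9
```

```bash
python3 s.py
```

```text
yaw -0.623 tilt [-0.     -0.0003 -0.0008] F [ 3.0302 -0.5845 -0.7447] M [-0.0058 -0.6075  0.0172] [ 477.7996 -188.6833  159.8903] 15.922231414899406 17.85
[-7.1101 -0.5433 -0.2226]
```

Emit:
play_rows --motion '[0, 0, 0, 0.0005, 0, 0, 1, 0, 0, 0, 0.0005, 0, 0, 1, 0, 0, 0, 0.0005, 0, 0, 1, 0, 0, 0, 0, 0, 0, 1]'

```text
clock: 18.25
eef_pos: [477.8, -188.7, 159.3]
eef_rot: [1.315, 1.57, 0.692]
wrist_force: [2.8, 0.2, -1.0]
finger_gap: 15.8
```

```bash
python3 s.py
```

```text
yaw -0.623 tilt [ 0.      0.0002 -0.0007] F [ 2.7804  0.2435 -0.992 ] M [ 0.0484 -0.4196  0.0214] [ 477.7996 -188.6952  159.2656] 15.828150382209811 18.25
[-7.7349 -0.5336 -0.2265]
```

Emit:
play_rows --motion '[0, 0, 0, 0.0006, 0, 0, 1, 0, 0, 0, 0.0006, 0, 0, 1, 0, 0, 0, 0.0004, 0, 0, 1, 0, 0, 0, 0, 0, 0, 1]'

```text
clock: 18.65
eef_pos: [477.8, -188.7, 159.2]
eef_rot: [0.774, 1.57, 0.151]
wrist_force: [2.8, -0.0, -0.6]
finger_gap: 16.1
```

```bash
python3 s.py
```

```text
yaw -0.623 tilt [ 0.      0.0009 -0.0009] F [ 2.7968 -0.0423 -0.6099] M [ 0.1177 -0.308   0.0337] [ 477.7926 -188.6766  159.2474] 16.082782613196596 18.65
[-7.7533 -0.5434 -0.2045]
```

Emit:
play_rows --motion '[0, 0, 0, 0.0003, 0.0003, 0.0004, 1, 0, 0, 0, 0.0006, 0, 0, 1, 0, 0, 0, 0.0006, 0, 0, 1, 0, 0, 0, 0.0003, 0, 0, 1]'

```text
clock: 19.05
eef_pos: [478.0, -188.7, 159.2]
eef_rot: [0.48, 1.57, -0.143]
wrist_force: [-1.3, 2.3, 4.9]
finger_gap: 15.8
```

```bash
python3 s.py;python3 - <<'E'
from h import *
im=[]
p,d=camera("scene");P=camera_params("scene");im.append(cv2.resize(p[200:350,320:470],(500,500),interpolation=cv2.INTER_CUBIC))
cv2.imwrite("pics/g1.png",im[0])
for n in("shaft","shaft_tip"):
  for r in place_of("scene",n)[:3]: print(n,r["conf"],w(P,r["at"]))
E
```

```text
yaw -0.623 tilt [ 0.      0.0007 -0.0004] F [-1.2555  2.3486  4.8846] M [ 0.3583  0.4009 -0.0042] [ 478.0127 -188.6686  159.2115] 15.805023676894365 19.05
[-7.789  -0.6822 -0.3802]
shaft 0.76 [ 477.70631913 -187.36395693  146.0655755 ]
shaft 0.48 [464.74772202 288.89146559 108.95052084]
shaft 0.39 [537.59022366 275.06967883 109.08530381]
shaft_tip 0.82 [462.59310282 287.81832426   2.44687779]
shaft_tip 0.16 [411.26167804  -8.25792719   3.31183726]
```

View pics/g1.png

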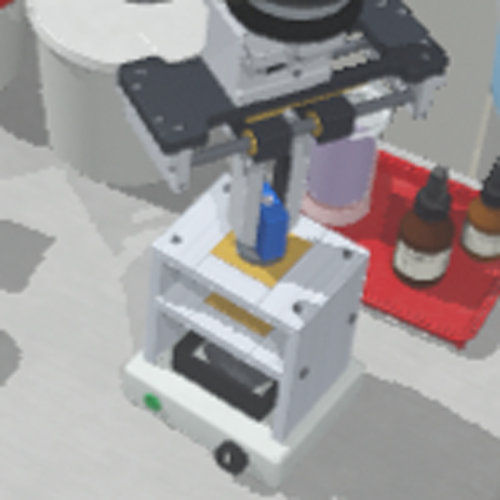

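The scene crop shows the collar down at the brass bearing at about (262,258), and the network puts the shaft origin at z 146.07. But the TCP stopped at 159.2 where about 158.2 was expected, so I check the grip-top height against the plate.

Run:
```python
from h import *
np.set_printoptions(precision=2,suppress=True)
P=camera_params("wrist");p,d=camera("wrist");np.savez("w4.npz",p=p,d=d,T=P["T"]);cv2.imwrite("pics/g2.png",p)
def an(p,d,T,zp):
    C=cloud(dict(P,T=T),d);hsv=cv2.cvtColor(p,cv2.COLOR_BGR2HSV)
    b=(hsv[...,0]>105)&(hsv[...,0]<130)&(hsv[...,1]>120)&(d>0)
    b[:, :280]=0;b[:,400:]=0
    z=C[b][:,2]; t=z>z.max()-6
    h,e=np.histogram(z,40)
    print("blue",b.sum(),z.max(),np.percentile(z,[50,75,90,95]),"mode",e[h.argmax()])
    m=(abs(C[...,2]-zp)<6)&(d>0); print("plate",m.sum(),np.median(C[m][:,2]),m.nonzero()[0].mean())
for f,zp in (("w2",128),("w4",146)):
    q=np.load(f+".npz");an(q["p"],q["d"],q["T"],zp)
p,d=camera("top");P=camera_params("top")
C=cloud(P,d);hsv=cv2.cvtColor(p,cv2.COLOR_BGR2HSV)
```

```text
blue 1469 312.99410621618387 [168.11 168.68 169.14 169.37] mode 167.75516160591465
plate 11419 126.63427189929496 257.15430422979244
blue 2359 294.4799029167663 [186.95 187.51 187.94 188.2 ] mode 185.23711298425144
plate 14344 144.49866395030173 244.4403234802008
```

View pics/g2.png

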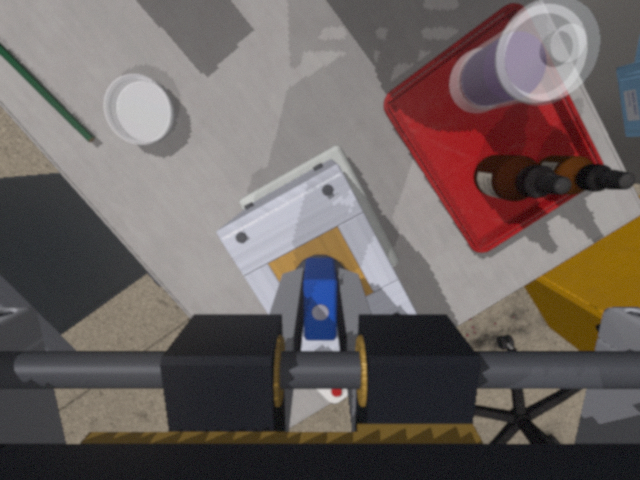

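The grip-top to plate height reads about 43.4 mm now, against 42.5 mm in the holder. The shaft has not slipped in the grip, so it is probably still about 1 mm high. I wiggle it gently with a light push.

Emit:
play_rows --motion '[0.02, 0, 0, -0.0002, -0.0003, -0.0003, 1, 0.02, 0, 0, 0.0003, 0, 0, 1, -0.02, 0, 0, 0.0003, 0, 0, 1, -0.02, 0, 0, 0.0003, 0, 0, 1, -0.02, 0, 0, 0.0003, 0, 0, 1, 0, 0, 0, 0.0003, 0, 0, 1]'

```text
clock: 19.9
eef_pos: [478.0, -188.7, 159.2]
eef_rot: [0.456, 1.569, -0.151]
wrist_force: [0.8, 1.4, 6.4]
finger_gap: 15.8
```

```bash
python3 s.py
```

```text
yaw -0.607 tilt [ 0.      0.0018 -0.0009] F [0.841  1.3772 6.3799] M [ 0.3357  0.1743 -0.045 ] [ 478.0043 -188.7049  159.2113] 15.777275969885874 19.9
[-7.79   -0.637  -0.3962]
```

Run:
```python
from h import *
np.set_printoptions(precision=2,suppress=True)
P=camera_params("wrist")
A=[]
for f in ("w3","w4"):
    q=np.load(f+".npz");p,d=q["p"],q["d"];hsv=cv2.cvtColor(p,cv2.COLOR_BGR2HSV)
    b=(hsv[...,0]>105)&(hsv[...,0]<130)&(hsv[...,1]>120)&(d>0)&(d<400)
    b[:,:290]=0;b[:,350:]=0;b[:250]=0
    A.append((b,d)); print(f,b.sum(),np.median(d[b]),q["T"][2,3],[ (b.nonzero()[i].min(),b.nonzero()[i].max()) for i in (0,1)], np.percentile(b.nonzero()[0],[2,50,98]))
b=A[0][0]&A[1][0]
print(b.sum(),np.median(A[1][1][b]-A[0][1][b]),np.mean(A[1][1][b]-A[0][1][b]))
for f in("w3","w4"):
    q=np.load(f+".npz");cv2.imwrite(f"pics/z_{f}.png",cv2.resize(q["p"][240:350,270:370],(500,550),interpolation=cv2.INTER_NEAREST))
a=np.hstack([cv2.imread("pics/z_w3.png"),cv2.imread("pics/z_w4.png")]);cv2.imwrite("pics/z.png",cv2.resize(a,(800,440)))
```

```text
w3 2390 164.08536 460.4856392798446 [(np.int64(258), np.int64(339)), (np.int64(303), np.int64(337))] [260. 296. 338.]
w4 2351 164.03606 336.9580620266637 [(np.int64(258), np.int64(475)), (np.int64(290), np.int64(345))] [260. 295. 337.]
2310 -0.0146865845 0.00056110066
```

View pics/z.png

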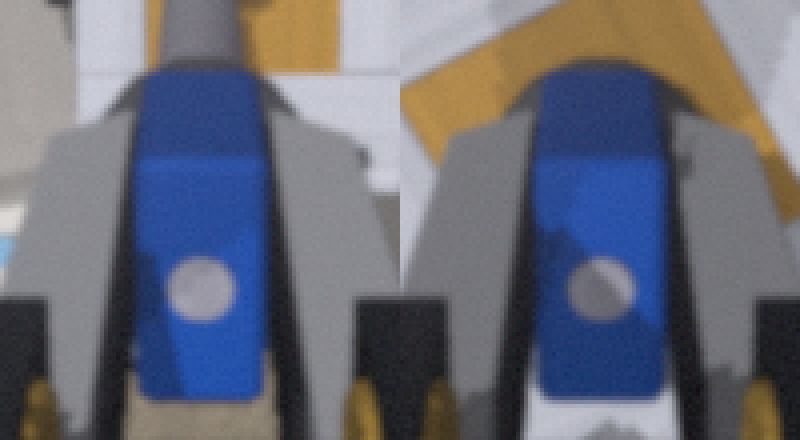

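Nothing has slipped since the traverse. Landing at 167.1 and stopping at 159.2 is only 7.9 mm of drop out of 9, so it really is about 1 mm short. I probe the rotational play in the slot with no push.

Emit:
play_rows --motion '[0, -0.0018, 0.0009, -0.0008, 0, 0, 1, 0.03, 0, 0, 0, 0, 0, 1, 0.03, 0, 0, 0, 0, 0, 1, 0, 0, 0, 0, 0, 0, 1]'

```text
clock: 20.3
eef_pos: [477.9, -188.7, 159.2]
eef_rot: [0.565, 1.567, -0.106]
wrist_force: [0.9, 1.1, 2.9]
finger_gap: 15.8
```

```bash
python3 s.py
```

```text
yaw -0.671 tilt [ 0.      0.0031 -0.0019] F [0.8699 1.0529 2.9007] M [ 0.29   -0.2254  0.0309] [ 477.8851 -188.7083  159.2482] 15.791082884348308 20.3
[-7.7537 -0.5773 -0.2532]
```

Emit:
play_rows --motion '[0.03, 0.003, -0.002, -0.0003, 0, 0, 1, 0.03, 0, 0, 0, 0, 0, 1, 0, 0, 0, 0, 0, 0, 1]'

```text
clock: 20.6
eef_pos: [478.2, -188.7, 159.3]
eef_rot: [0.419, 1.57, -0.313]
wrist_force: [1.5, 1.0, 1.5]
finger_gap: 16.0
```

```bash
python3 s.py
```

```text
yaw -0.732 tilt [ 0.      0.0007 -0.0003] F [1.5237 1.0258 1.4757] M [ 0.1966 -0.3951  0.1601] [ 478.1828 -188.7138  159.2778] 15.954028258143804 20.6
[-7.7228 -0.8007 -0.46  ]
```

Torque starts rising at yaw -0.73, so the slot centre is near -0.61. I turn back there with a light push.

Emit:
play_rows --motion '[-0.04, 0, 0, 0.0001, -0.0005, -0.0003, 1, -0.04, 0, 0, 0.0004, 0, 0, 1, -0.04, 0, 0, 0.0004, 0, 0, 1, 0, 0.001, 0, 0.0005, 0, 0, 1, 0, 0, 0, 0.0005, 0, 0, 1]'

```text
clock: 21.1
eef_pos: [477.9, -188.8, 159.2]
eef_rot: [0.665, 1.569, 0.061]
wrist_force: [-0.1, 1.7, 6.6]
finger_gap: 15.7
```

```bash
python3 s.py
```

```text
yaw -0.604 tilt [ 0.      0.0015 -0.0011] F [-0.062   1.7437  6.6057] M [ 0.4476  0.1718 -0.053 ] [ 477.9498 -188.8369  159.1704] 15.7221154471152 21.1
[-7.8308 -0.4942 -0.4309]
```

It stops rigidly at 159.2 under about 8 N, and I won't press harder. I unload, open, and see whether it drops or is already home.

Emit:
play_rows --motion '[0, 0.001, -0.001, -0.001, 0, 0, 1, 0, 0, 0, -0.0005, 0, 0, 1, 0, 0, 0, 0, 0, 0, 0.6, 0, 0, 0, 0, 0, 0, 0.4, 0, 0, 0, 0, 0, 0, 0.2, 0, 0, 0, 0, 0, 0, 0, 0, 0, 0, 0, 0, 0, 0, 0, 0, 0, 0, 0, 0, 0]'

```text
clock: 21.9
eef_pos: [476.8, -188.9, 159.9]
eef_rot: [-2.594, 1.568, 3.087]
wrist_force: [-0.3, -0.1, -0.0]
finger_gap: 46.6
```

```bash
python3 s.py
python3 - <<'E'
from h import *
P=camera_params("wrist");p,d=camera("wrist");np.savez("w5.npz",p=p,d=d,T=P["T"])
C=cloud(P,d);hsv=cv2.cvtColor(p,cv2.COLOR_BGR2HSV)
q=np.load("w4.npz")
b=(hsv[...,0]>105)&(hsv[...,0]<130)&(hsv[...,1]>120)&(d>0)&(d<400);b[:,:290]=0;b[:,350:]=0;b[:250]=0;b[340:]=0
print("blue",b.sum(),np.percentile(C[b][:,2],[50,90]),np.median(d[b]),np.percentile(b.nonzero()[0],[2,50,98]))
cv2.imwrite("pics/h1.png",cv2.resize(p[200:400,220:420],(600,600),interpolation=cv2.INTER_CUBIC))
E
```

```text
yaw -0.602 tilt [ 0.     -0.0024  0.0014] F [-0.3351 -0.1328 -0.0161] M [-0.0345  0.0837  0.0063] [ 476.7947 -188.9393  159.9232] 46.57802485613409 21.9
[-7.0782  0.2261  0.434 ]
blue 2297 [187.03372113 188.04198421] 164.27203 [257. 293. 335.]
```

View pics/h1.png

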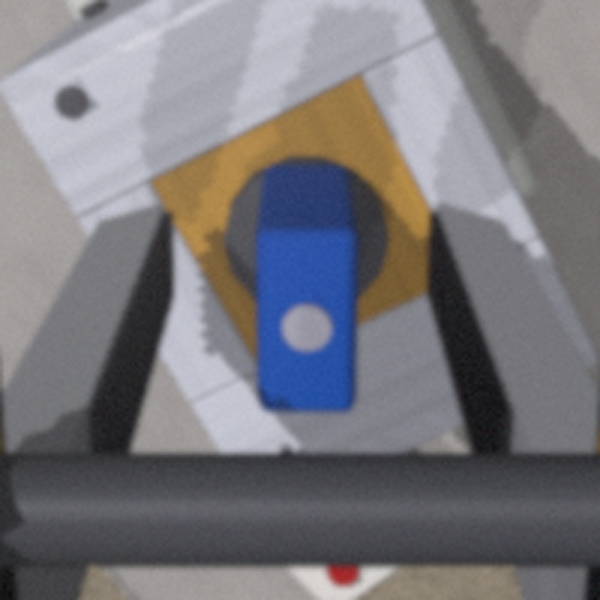

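The shaft is released and stands upright. The collar ring is visible around the blue grip at about (300,180). I compare collar-top and grip-top heights above the plate, fitted as a plane, with the same measure in the holder.

```bash
cat > gap.py <<'E'
from h import *
np.set_printoptions(precision=2,suppress=True)
def an(f,zp,c,half):
    q=np.load(f+".npz");P=dict(camera_params("wrist"),T=q["T"]);p,d=q["p"],q["d"];C=cloud(P,d)
    hsv=cv2.cvtColor(p,cv2.COLOR_BGR2HSV);r=np.hypot(C[...,0]-c[0],C[...,1]-c[1])
    ok=(d>0)
    pl=ok&(abs(C[...,2]-zp+1.5)<4)&(r>21)&(r<half)
    X=C[pl];
    for _ in range(3):
        A=np.c_[X[:,:2]-c,np.ones(len(X))];k=np.linalg.lstsq(A,X[:,2],rcond=None)[0];res=X[:,2]-A@k;X=X[abs(res)<2]
    H=C[...,2]-((C[...,:2]-c)@k[:2]+k[2])
    bl=(hsv[...,0]>105)&(hsv[...,0]<130)&(hsv[...,1]>120)&ok
    col=ok&(r<17)&~bl&(hsv[...,1]<90)&(H>2.5)&(H<10)
    top=bl&(H>38)&(H<47)
    er=cv2.erode(top.astype(np.uint8),np.ones((5,5)))>0; ec=cv2.erode(col.astype(np.uint8),np.ones((3,3)))>0
    print(f,"plane",k,len(X),"std",res.std(),"collar n",col.sum(),ec.sum(),np.median(H[col]),np.median(H[ec]),"grip top",er.sum(),np.median(H[er]),H[er].mean())
    h,e=np.histogram(H[col],np.arange(2.5,10.1,.5));print(h)
import sys
an("w1",128,np.array([476,188]),50)
an("w2",128,np.array([476,188]),50)
for f in sys.argv[1:]: an(f,146,np.array([477,-189.3]),50)
E
python3 gap.py w5
```

```text
w1 plane [ -0.     0.   126.54] 3867 std 0.7011377895225342 collar n 311 166 5.998163187784044 6.047550755622133 grip top 326 41.94121493608583 41.925469241884464
[ 2  2  2  4 25 41 80 79 53 19  3  1  0  0  0]
w2 plane [  0.     0.   126.54] 5364 std 0.644936369143499 collar n 470 282 5.846986209695515 5.968850581054745 grip top 666 41.94657191267018 41.95009023988791
[  7   6   5  13  30  89 122 112  56  27   3   0   0   0   0]
w5 plane [  0.     0.   144.49] 11511 std 0.6279583305721739 collar n 665 392 6.850956609807611 6.964788488470532 grip top 1143 42.879935424668815 42.85971017868072
[ 10   7  11  12   4  17  36 116 178 154  95  21   2   1   1]
```

The same estimator reads 6.0 / 41.95 mm in the holder but 6.97 / 42.88 mm now, so the collar is 0.95 mm above flush. The shaft is in the slot but not home. I look at the coupling through the frame opening.

Run:
```python
from h import *
np.set_printoptions(precision=1,suppress=True,linewidth=200)
ps=[];ds=[]
for i in range(4):
    p,d=camera("scene");ps.append(p);ds.append(d)
P=camera_params("scene");p=np.mean(ps,0).astype(np.uint8);d=np.median(ds,0);C=cloud(P,d)
np.savez("sc.npz",p=p,d=d)
crop=p[290:330,365:410];cv2.imwrite("pics/i1.png",cv2.resize(crop,None,fx=16,fy=14,interpolation=cv2.INTER_CUBIC))
c,s=np.cos(-.117),np.sin(-.117);O=np.array([477,-189.4])
L=(C[...,:2]-O)@np.array([[c,-s],[s,c]])
for v in range(298,326,2): print(v,[f"{L[v,u,0]:.0f},{L[v,u,1]:.0f},{C[v,u,2]:.0f}" for u in range(368,408,3)])
```

```text
298 ['-30,46,65', '-20,45,56', '-7,45,44', '-38,19,92', '-38,12,98', '-35,7,100', '-33,1,102', '-28,-3,101', '-24,-8,100', '-21,-13,101', '-16,-18,101', '-13,-23,101', '-39,-43,141', '-38,-49,145']
300 ['-30,46,58', '-19,45,48', '-6,45,37', '-17,31,57', '-37,12,91', '-37,5,96', '-37,-2,101', '-33,-7,102', '-30,-12,102', '-25,-16,101', '-23,-22,104', '-16,-25,99', '-13,-31,101', '-38,-49,139']
302 ['-30,45,52', '-17,46,39', '-25,33,57', '-19,30,53', '-4,31,39', '-5,23,46', '-38,-3,96', '-36,-9,99', '-33,-14,101', '-29,-19,100', '-25,-23,100', '-21,-28,100', '-17,-33,100', '-39,-50,134']
304 ['-30,45,45', '-18,45,34', '-31,29,58', '-17,30,45', '-6,29,35', '-9,20,45', '-5,15,45', '-39,-11,97', '-38,-17,101', '-34,-22,101', '-29,-26,99', '-27,-32,102', '-23,-37,102', '-38,-51,127']
306 ['-29,45,37', '-23,41,35', '-31,29,53', '-29,22,56', '-10,26,35', '-12,18,43', '-10,12,45', '-8,5,49', '-38,-18,95', '-38,-25,100', '-34,-30,101', '-31,-35,102', '-26,-39,101', '-38,-52,122']
308 ['-31,43,34', '-27,38,34', '-33,27,49', '-34,19,56', '-30,14,56', '-12,17,37', '-15,8,46', '-9,4,44', '-7,-2,47
[... 912 characters left out ...]
'-34,2,35', '-32,-4,38', '-33,-12,46', '-33,-19,51', '-33,-26,57', '-13,-23,34', '-24,-35,55', '-39,-49,82', '-35,-55,83']
320 ['-50,29,23', '-49,22,27', '-47,16,30', '-46,9,34', '-42,4,35', '-36,-0,33', '-32,-5,33', '-34,-13,41', '-34,-21,47', '-33,-27,51', '-35,-35,59', '-23,-36,48', '-39,-51,77', '-34,-55,75']
322 ['-51,28,17', '-50,21,22', '-51,13,29', '-49,7,33', '-46,1,35', '-40,-3,32', '-36,-8,32', '-33,-13,33', '-32,-20,38', '-33,-27,44', '-33,-35,51', '-22,-36,40', '-38,-51,69', '-34,-55,68']
324 ['-52,27,13', '-51,20,17', '-50,13,22', '-50,6,27', '-49,-1,32', '-45,-6,32', '-42,-12,34', '-40,-18,36', '-34,-22,34', '-35,-29,41', '-33,-35,45', '-22,-36,34', '-38,-51,63', '-31,-55,58']
```

View pics/i1.png

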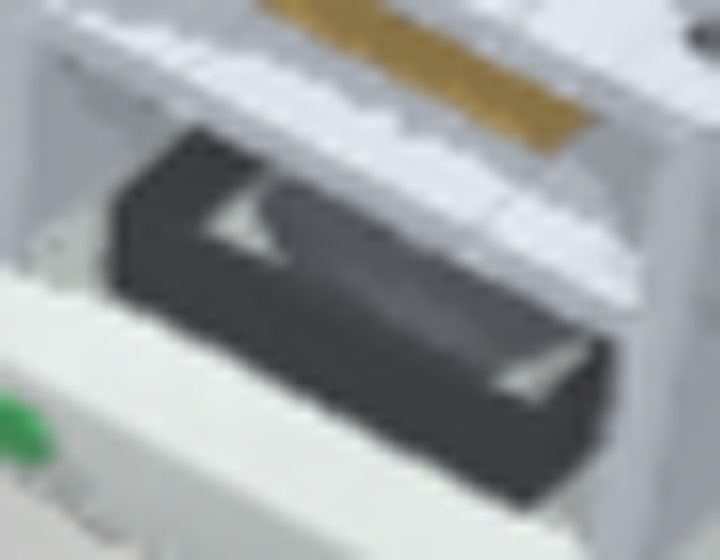

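The cup is square with its rim at about z 57, and the coupling disc top inside is at about z 46. I check whether the brass insert stands proud of the white plate, and how the shaft's end looked while hanging free.

Run:
```python
from h import *
np.set_printoptions(precision=2,suppress=True)
for f in ("w3","w5"):
    q=np.load(f+".npz");P=dict(camera_params("wrist"),T=q["T"]);p,d=q["p"],q["d"];C=cloud(P,d)
    hsv=cv2.cvtColor(p,cv2.COLOR_BGR2HSV);c=np.array([477,-189.3]);r=np.hypot(C[...,0]-c[0],C[...,1]-c[1])
    ok=(d>0)&(abs(C[...,2]-144.5)<4)&(r<60)
    br=ok&(hsv[...,0]>12)&(hsv[...,0]<28)&(hsv[...,1]>110)&(r>18); wh=ok&(hsv[...,1]<50)&(hsv[...,2]>140)&(r>22)
    br=cv2.erode(br.astype(np.uint8),np.ones((3,3)))>0;wh=cv2.erode(wh.astype(np.uint8),np.ones((3,3)))>0
    print(f,br.sum(),np.median(C[br][:,2]),C[br][:,2].mean(),wh.sum(),np.median(C[wh][:,2]),C[wh][:,2].mean())
q=np.load("w3.npz");cv2.imwrite("pics/j1.png",cv2.resize(q["p"][215:275,290:350],(600,600),interpolation=cv2.INTER_CUBIC))
```

```text
w3 518 144.56491068641427 144.5578955440693 4333 144.54960769077354 144.55970718524995
w5 1513 144.53652013696777 144.51870028056032 8843 144.51536855823636 144.51268439310672
```

View pics/j1.png

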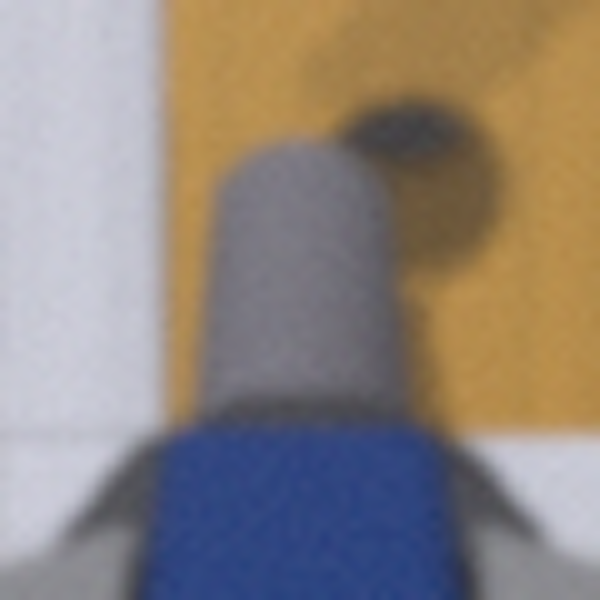

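The brass is flush with the plate, so the 0.95 mm gap is real. I regrip squarely, with tilt corrected, and work the last millimetre down with small rotations and modest force.

Emit:
play_rows --motion '[0, -0.0024, 0.0014, 0, 0, 0.0004, 0, 0, 0, 0, 0, 0, 0, 0.4, 0, 0, 0, 0, 0, 0, 1, 0, 0, 0, 0, 0, 0, 1, 0, 0, 0, 0, 0, 0, 1, 0, 0, 0, 0, 0, 0, 1, 0, 0, 0, 0, 0, 0, 1, 0, 0, 0, 0, 0, 0, 1]' --newtons 20

```text
clock: 22.95
eef_pos: [477.2, -189.2, 159.9]
eef_rot: [0.23, 1.57, -0.372]
wrist_force: [0.8, -0.1, 0.2]
finger_gap: 15.7
```

```bash
python3 s.py
```

```text
yaw -0.602 tilt [ 0.      0.0004 -0.0001] F [ 0.7895 -0.098   0.2427] M [-0.0437  0.1052  0.0133] [ 477.226  -189.2034  159.8913] 15.733025885317897 22.95
[-7.1087  0.2102 -0.0514]
```

Emit:
play_rows --motion '[0, 0, 0, 0.0008, 0, 0, 1, -0.03, 0, 0, 0.0006, 0, 0, 1, -0.03, 0, 0, 0.0006, 0, 0, 1, 0.03, 0, 0, 0.0006, 0, 0, 1, 0.03, 0, 0, 0.0006, 0, 0, 1]'

```text
clock: 23.45
eef_pos: [477.8, -189.4, 159.8]
eef_rot: [0.158, 1.567, -0.443]
wrist_force: [-1.9, 0.9, 5.9]
finger_gap: 16.1
```

```bash
python3 s.py
```

```text
yaw -0.601 tilt [ 0.      0.0033 -0.0005] F [-1.8893  0.9402  5.8524] M [0.1415 0.6071 0.0187] [ 477.8045 -189.4174  159.8427] 16.06381216572813 23.45
[-7.1594  0.0628 -0.6283]
```

Emit:
play_rows --motion '[0, 0.003, 0, 0.0002, 0, -0.0012, 1, 0, 0, 0, 0.0004, 0, -0.0008, 1, 0, 0, 0, 0.0004, 0.001, 0, 1, 0, 0, 0, 0.0004, 0.0005, 0.0005, 1, 0, 0, 0, 0.0004, 0, 0.0008, 1]'

```text
clock: 23.95
eef_pos: [478.6, -188.7, 159.8]
eef_rot: [-0.116, 1.567, -0.716]
wrist_force: [-5.0, 1.3, 9.4]
finger_gap: 16.0
```

```bash
python3 s.py
```

```text
yaw -0.600 tilt [-0.      0.0035  0.0004] F [-4.9791  1.3042  9.3842] M [ 0.4517  1.3314 -0.0778] [ 478.6004 -188.7015  159.7733] 16.03473944861888 23.95
[-7.2294 -0.9835 -0.8795]
```

Emit:
play_rows --motion '[0, 0.0035, 0, -0.0003, -0.001, 0, 1, 0, 0, 0, 0.0002, -0.001, -0.0005, 1, 0, 0, 0, 0.0004, -0.0008, -0.0008, 1, 0.02, 0, 0, 0.0004, 0, -0.0005, 1, 0.02, 0, 0, 0.0004, 0, 0, 1, 0.02, 0, 0, 0.0003, 0, 0, 1]'

```text
clock: 24.55
eef_pos: [477.2, -189.4, 159.8]
eef_rot: [0.692, 1.566, 0.031]
wrist_force: [-0.4, 1.0, 6.1]
finger_gap: 15.9
```

```bash
python3 s.py
```

```text
yaw -0.661 tilt [ 0.      0.004  -0.0033] F [-0.3944  1.0175  6.0786] M [0.2965 0.2558 0.0731] [ 477.2182 -189.4426  159.8043] 15.874539615987047 24.55
[-7.1951  0.4234 -0.1785]
```

Emit:
play_rows --motion '[-0.05, 0.004, -0.0033, -0.0005, 0, 0, 1, 0, 0, 0, 0, 0, 0, 1, 0, 0, 0, 0.0007, 0, 0, 1, 0, 0.001, 0, 0.0011, 0, 0, 1]'

```text
clock: 24.95
eef_pos: [477.6, -189.4, 159.7]
eef_rot: [0.608, 1.57, -0.007]
wrist_force: [-2.6, 1.6, 17.4]
finger_gap: 15.7
```

```bash
python3 s.py
```

```text
yaw -0.615 tilt [ 0.      0.0008 -0.0006] F [-2.5928  1.5642 17.3862] M [ 0.5518  0.8824 -0.016 ] [ 477.6044 -189.4363  159.6921] 15.73974094950294 24.95
[-7.3082  0.185  -0.4944]
```

Even 17 N moves it only 0.1 mm, so this is a hard stop and I won't press further. I lift slightly, recentre with no side load and lower again, to rule out an edge catch.

Emit:
play_rows --motion '[0, 0, 0, -0.0025, 0, 0, 1, 0, 0.001, -0.0005, -0.001, 0, 0, 1, 0, 0, 0, 0, 0, 0, 1, 0, 0, 0, 0, 0, 0, 1]'

```text
clock: 25.35
eef_pos: [477.2, -189.3, 162.5]
eef_rot: [3.07, 1.57, 2.451]
wrist_force: [2.9, -0.2, -1.2]
finger_gap: 15.6
```

```bash
python3 s.py
```

```text
yaw -0.618 tilt [-0.     -0.0012 -0.0001] F [ 2.8823 -0.192  -1.2164] M [-0.0248 -0.4557  0.0178] [ 477.2393 -189.3083  162.5351] 15.635376322675105 25.35
[-4.4647  0.2868 -0.1345]
```

Emit:
play_rows --motion '[0, -0.0012, 0, 0, 0.0003, 0.0005, 1, 0, 0, 0, 0, 0, 0, 1, 0, 0, 0, 0, 0, 0, 1]'

```text
clock: 25.65
eef_pos: [477.3, -189.2, 161.9]
eef_rot: [-2.845, 1.569, 2.819]
wrist_force: [1.6, -0.1, -0.9]
finger_gap: 15.5
```

```bash
python3 s.py
```

```text
yaw -0.619 tilt [ 0.     -0.0017  0.0005] F [ 1.6206 -0.0617 -0.8762] M [-0.0665 -0.4267 -0.0111] [ 477.3379 -189.2018  161.9192] 15.524667285869453 25.65
[-5.0806  0.1398 -0.1564]
```

Emit:
play_rows --motion '[0, -0.0017, 0.0005, 0, 0.0003, 0.0006, 1, 0, 0, 0, 0, 0, 0, 1, 0, 0, 0, 0, 0, 0, 1]'

```text
clock: 25.95
eef_pos: [477.4, -189.2, 161.4]
eef_rot: [-2.815, 1.569, 2.849]
wrist_force: [1.9, -0.6, -1.3]
finger_gap: 16.1
```

```bash
python3 s.py
```

```text
yaw -0.619 tilt [ 0.     -0.0017  0.0006] F [ 1.874  -0.5925 -1.281 ] M [0.0157 0.001  0.0386] [ 477.441  -189.1907  161.409 ] 16.13770397654031 25.95
[-5.5906  0.0704 -0.2347]
```

Emit:
play_rows --motion '[0, -0.001, 0, 0.0004, 0.0004, 0.0006, 1, 0, 0, 0, 0.0004, 0, 0, 1, 0, 0, 0, 0.0004, 0, 0, 1, 0, 0, 0, 0.0003, 0, 0, 1, 0, 0, 0, 0.0002, 0, 0, 1]'

```text
clock: 26.45
eef_pos: [478.1, -189.3, 159.9]
eef_rot: [-2.334, 1.57, -2.952]
wrist_force: [-1.0, -0.2, 2.0]
finger_gap: 15.7
```

```bash
python3 s.py
```

```text
yaw -0.619 tilt [ 0.     -0.0008  0.0009] F [-0.9596 -0.1596  1.9765] M [0.1749 0.4371 0.0149] [ 478.0793 -189.2502  159.8582] 15.70833634814274 26.45
[-7.141  -0.2544 -0.786 ]
```

Emit:
play_rows --motion '[-0.03, 0.0005, 0, 0.0003, 0, -0.0003, 1, -0.03, 0, 0, 0.0003, 0, 0, 1, -0.03, 0, 0, 0.0003, 0, 0, 1, -0.02, 0, 0, 0.0003, 0, 0, 1]'

```text
clock: 26.85
eef_pos: [478.3, -189.3, 159.8]
eef_rot: [-0.783, 1.57, -1.283]
wrist_force: [-0.7, 0.4, 3.9]
finger_gap: 16.3
```

```bash
python3 s.py
```

```text
yaw -0.500 tilt [-0.      0.0006  0.0006] F [-0.7148  0.4226  3.8679] M [ 0.1175  0.4801 -0.0268] [ 478.2593 -189.3016  159.8494] 16.25767071603152 26.85
[-7.1511 -0.1996 -0.982 ]
```

The stop is the same at every angle in the slot and every lateral position, so it is a rigid seat. I return to mid-slot, unload, open fully and measure again.

Emit:
play_rows --motion '[0.04, 0, 0, 0, -0.0002, -0.0006, 1, 0.04, 0, 0, 0, 0, 0, 1, 0.03, 0, 0, 0.0002, 0, 0, 1, 0, 0, 0, -0.0003, 0, 0, 1, 0, 0, 0, 0, 0, 0, 0.6, 0, 0, 0, 0, 0, 0, 0.4, 0, 0, 0, 0, 0, 0, 0.1, 0, 0, 0, 0, 0, 0, -0.3, 0, 0, 0, 0, 0, 0, -0.6, 0, 0, 0, 0, 0, 0, -0.6, 0, 0, 0, 0, 0, 0, -0.6]'

```text
clock: 27.95
eef_pos: [478.0, -189.3, 159.9]
eef_rot: [-0.174, 1.569, -0.779]
wrist_force: [-0.4, -0.0, 0.4]
finger_gap: 63.0
```

```bash
python3 s.py
python3 - <<'E'
from h import *
P=camera_params("wrist");p,d=camera("wrist");np.savez("w6.npz",p=p,d=d,T=P["T"])
E
python3 gap.py w5 w6
```

```text
yaw -0.605 tilt [-0.      0.002   0.0003] F [-0.3994 -0.0268  0.3795] M [-0.0352  0.1632 -0.0831] [ 477.9582 -189.3433  159.8836] 63.03537802227767 27.95
[-7.1178 -0.0942 -0.7226]
w1 plane [ -0.     0.   126.54] 3867 std 0.7011377895225342 collar n 311 166 5.998163187784044 6.047550755622133 grip top 326 41.94121493608583 41.925469241884464
[ 2  2  2  4 25 41 80 79 53 19  3  1  0  0  0]
w2 plane [  0.     0.   126.54] 5364 std 0.644936369143499 collar n 470 282 5.846986209695515 5.968850581054745 grip top 666 41.94657191267018 41.95009023988791
[  7   6   5  13  30  89 122 112  56  27   3   0   0   0   0]
w5 plane [  0.     0.   144.49] 11511 std 0.6279583305721739 collar n 665 392 6.850956609807611 6.964788488470532 grip top 1143 42.879935424668815 42.85971017868072
[ 10   7  11  12   4  17  36 116 178 154  95  21   2   1   1]
w6 plane [  0.     0.   144.48] 12704 std 0.6218503012229949 collar n 671 386 6.872818773424001 6.99924746312594 grip top 1050 42.9450043335906 42.89718984405637
[  8   6  12  11  13  14  44 122 152 183  81  16   4   3   2]
```

The gap is unchanged, with the shaft dropped 8.05 mm, which is the blade's full 8 mm length. That fits the round shoulder resting on the coupling face. I retract straight up and check.

Emit:
play_rows --motion '[0, 0, 0, -0.003, 0, 0, -0.6, 0, 0, 0, -0.008, 0, 0, -0.6, 0, 0, 0, -0.012, 0, 0, -0.6, 0, 0, 0, -0.015, 0, 0, -0.6, 0, 0, 0, -0.015, 0, 0, -0.6, 0, 0, 0, -0.015, 0, 0, -0.6, 0, 0, 0, -0.01, 0, 0, -0.6, 0, 0, 0, -0.005, 0, 0, -0.6, 0, 0, 0, 0, 0, 0, -0.6]'

```text
clock: 28.9
eef_pos: [478.1, -189.3, 252.1]
eef_rot: [0.053, 1.565, -0.551]
wrist_force: [-0.4, 0.9, -0.4]
finger_gap: 75.2
```

```bash
python3 s.py
python3 - <<'E'
from h import *
P=camera_params("wrist");p,d=camera("wrist");np.savez("w7.npz",p=p,d=d,T=P["T"])
p2,_=camera("scene");P2=camera_params("scene")
for r in place_of("scene","shaft")[:3]: print(r["conf"],w(P2,r["at"]))
cv2.imwrite("pics/k1.png",np.hstack([cv2.resize(p,(400,300)),cv2.resize(p2[150:375,250:550],(400,300))]))
E
python3 gap.py w7
```

```text
yaw -0.605 tilt [ 0.      0.0057 -0.0003] F [-0.437   0.8897 -0.3859] M [-0.1089  0.0966  0.0023] [ 478.0804 -189.2969  252.1022] 75.15372517235748 28.9
[85.0961 -0.2254 -1.2986]
0.85 [463.57171766 287.44300222 108.45155432]
0.54 [ 477.81520019 -187.53440311  145.64238167]
0.48 [535.45538192 275.02254365 107.94065145]
w1 plane [ -0.     0.   126.54] 3867 std 0.7011377895225342 collar n 311 166 5.998163187784044 6.047550755622133 grip top 326 41.94121493608583 41.925469241884464
[ 2  2  2  4 25 41 80 79 53 19  3  1  0  0  0]
w2 plane [  0.     0.   126.54] 5364 std 0.644936369143499 collar n 470 282 5.846986209695515 5.968850581054745 grip top 666 41.94657191267018 41.95009023988791
[  7   6   5  13  30  89 122 112  56  27   3   0   0   0   0]
w7 plane [  0.    0.  144.5] 7241 std 0.6666791794975622 collar n 344 170 6.955764335379811 7.053474892146937 grip top 289 42.98802207678588 42.98141471151936
[ 2  4  1  3  5  8 24 49 83 88 58 16  1  2  0]
```

View pics/k1.png

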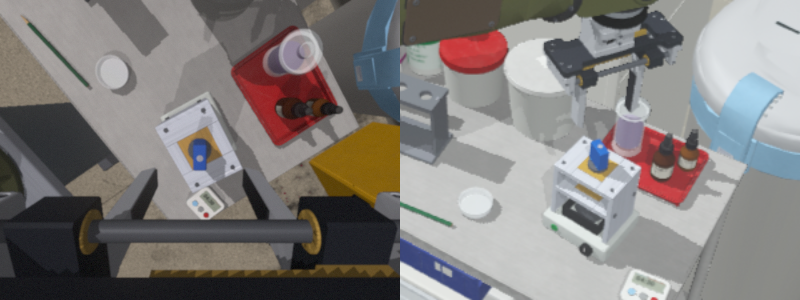

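The left view shows the shaft standing in the bearing at (199,150), and the right view shows it from the side at (598,158). The gripper is clear and everything else is in place. The remaining gap is 1.0 mm, exactly the step between the 8 mm blade and the 9 mm drop, and it did not yield to force, angle or position. I hand it in.

```bash
python3 -c "
from cell import *
print(sign_off())"
```

```text
the job is handed in; nothing more can be done
None
```

The shaft is in the drive with its blade in the coupling slot, but the collar is not flush: it sits about 1.0 mm above the upper bearing. I handed the job in like that, using about 29 s of the 72 s.

**What I did:** I took the shaft by its blue grip, lifted it straight out of the holder and threaded it through the upper and then the lower bearing with almost no side force. The blade landed 8.8 mm above home (9 mm was expected). I then turned it by feel until it dropped, and the slot centre is about 0.5 rad from the frame's x. I lowered it, let go and retracted.

**Last checks:**
- **Shaft:** it stands upright and released, and the gripper is clear of it.
- **Other things:** they look undisturbed in the last pictures.

**Checks that disagreed:**
- **Collar not flush:** in the wrist camera's depth image the collar top is 7.0 mm above the plate, where flush would be 6.0 mm. The same measurement gave 6.0 mm when the shaft hung in the holder.
- **Scene camera:** the network put the shaft's origin at z of about 146, which would be flush, but that reading is only good to about 4 mm.

**Trying to close the gap:** the stop was rigid across the whole play in the slot and at every sideways position I tried. It dropped only 8 mm, which is the blade's length, so I think the round shaft's shoulder is resting on the coupling face. That is my inference; I could not see it.

**Force used:** most pushes were under 10 N, with one at about 17 N, which is firmer than "gently" suggests. It moved the shaft only about 0.1 mm, so I did not press harder.

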